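# Stack the gift tower under the craft lamp

### The job

Make up the gift tower for ribboning: first swing the craft lamp by its handle well clear of the blue pine board it hangs over, then stack every closed keepsake box on the board as one upright column, centred on the board and square with it (long sides along the board's long sides), in order of size with the largest at the bottom. When the tower stands, swing the lamp back so that its round head hangs centrally over it, and let go; do not move or knock over the other things on the table.

Things in the scene. Friction and masses are not known exactly. Their poses are not given: they have to be found in the camera images.
- board: Fixed pine board lying on the table, blue painted face, bare sawn edges: 160 mm (its x) by 110 mm (its y) by 18 mm thick. Origin: centre of its underside, on the table; its upper face is 18 mm above. The tower is built centred on it.
- box_a: Closed pine keepsake box, the largest of the six sizes, plain wood with a hinged lid that stays shut, small flush brass clasp and hinges: 112 mm (its x) by 66 mm (its y) by 28 mm tall. Origin: centre of its underside; z up through the lid. Either end may face either way. Always there.
- box_b: Closed pine keepsake box, the second largest of the six sizes, plain wood with a hinged lid that stays shut, small flush brass clasp and hinges: 102 mm (its x) by 60 mm (its y) by 28 mm tall. Origin: centre of its underside; z up through the lid. Either end may face either way. None if it is not there this time.
- box_c: Closed pine keepsake box, the third largest of the six sizes, plain wood with a hinged lid that stays shut, small flush brass clasp and hinges: 92 mm (its x) by 54 mm (its y) by 28 mm tall. Origin: centre of its underside; z up through the lid. Either end may face either way. None if it is not there this time.
- box_d: Closed pine keepsake box, the fourth largest of the six sizes, plain wood with a hinged lid that stays shut, small flush brass clasp and hinges: 82 mm (its x) by 48 mm (its y) by 28 mm tall. Origin: centre of its underside; z up through the lid. Either end may face either way. None if it is not there this time.
- box_e: Closed pine keepsake box, the fifth largest of the six sizes, plain wood with a hinged lid that stays shut, small flush brass clasp and hinges: 72 mm (its x) by 42 mm (its y) by 28 mm tall. Origin: centre of its underside; z up through the lid. Either end may face either way. None if it is not there this time.
- box_f: Closed pine keepsake box, the smallest of the six sizes, plain wood with a hinged lid that stays shut, small flush brass clasp and hinges: 62 mm (its x) by 36 mm (its y) by 28 mm tall. Origin: centre of its underside; z up through the lid. Either end may face either way. None if it is not there this time.
- lamp_arm: Swinging arm of the craft lamp: a level 14 mm tube, 275 mm up, with a round white head 120 mm across and 30 mm thick. Origin: centre of the head's underside, 259 mm up (head's top 290 mm). x axis: level, from the head to the post, whose axis is 300 mm along +x. It only swings about the post (stops 1.2 rad clockwise, 1.4 anticlockwise of pointing along world -x); it stays where left.
- lamp_handle (a point): Grip point on the lamp's handle: a level round black bar, 16 mm across, out of the head along the arm's line, away from the post; axis 275 mm up, along the point's x. The point is 98 mm from the head's centre, 398 mm from the post's axis; the bar runs from 354 to 432 mm; 1 N there turns the arm. The fixed post is 18 mm across, 318 mm tall, on a round base 150 mm across.
- paint_pot: Small clear paint pot with a white cap, 32 mm across, 42 mm tall. Origin: centre of its underside. A bystander: leave it alone.
- varnish_tin: Steel varnish tin with a paper label, 56 mm across, 60 mm tall. Origin: centre of its underside. A bystander: leave it alone.
- tape_roll: Roll of white tape lying flat, 88 mm across, 24 mm tall. Origin: centre of its underside. A bystander: leave it alone.
- glue_bottle: White glue bottle with an orange cap, 52 mm across, 140 mm tall. Origin: centre of its underside. A bystander: leave it alone.
- mug: White mug, 76 mm across, with a handle, 80 mm tall. Origin: centre of its underside. A bystander: leave it alone.
- plaque: Finished pine plaque lying flat, 140 x 100 x 19 mm, white face with blue dots. Origin: centre of its underside. A bystander: leave it alone.
- brush_crock: White crock with brushes standing in it, 72 mm across, about 190 mm tall over the brushes. Origin: centre of its underside. A bystander: leave it alone.
Not all that is in view belongs to the job. Leave any pink look-alike of the box_b alone. Leave any orange look-alike of the board alone.

How it is judged (in metres and radians):
On the way, in this order (a step that is already met when the one before it is completed fails the run):
1. the lamp is swung clear: its head is more than 0.20 m, seen from above, from the board's centre (horizontal distance between lamp_arm and board above 0.2 m), for 0.2 s.
2. every box present stands in the tower, largest at the bottom, square and centred (horizontal distance between each of box_a, box_b, box_c, box_d, box_e, box_f and board below 0.018 m and angle between the x axis of each of box_a, box_b, box_c, box_d, box_e, box_f and the x axis of board, either way round below 0.12 rad and angle between each of box_a, box_b, box_c, box_d, box_e, box_f's own z axis and vertical below 0.08 rad and linear speed of each of box_a, box_b, box_c, box_d, box_e, box_f below 0.03 m/s and z of each of box_b, box_c, box_d, box_e, box_f in the frame of box_a above 0.02 m and horizontal distance between each of box_b, box_c, box_d, box_e, box_f and box_a below 0.01 m and z of each of box_c, box_d, box_e, box_f in the frame of box_b above 0.02 m and horizontal distance between each of box_c, box_d, box_e, box_f and box_b below 0.01 m and z of each of box_d, box_e, box_f in the frame of box_c above 0.02 m and horizontal distance between each of box_d, box_e, box_f and box_c below 0.01 m and z of each of box_e, box_f in the frame of box_d above 0.02 m and horizontal distance between each of box_e, box_f and box_d below 0.01 m and z of box_f in the frame of box_e above 0.02 m and horizontal distance between box_f and box_e below 0.01 m), for 0.3 s.
3. the lamp's head is back over the tower (horizontal distance between lamp_arm and board below 0.05 m), for 0.2 s.
At the end, for the whole second after the job is handed in: All boxes at rest in one column: centres within 18 mm of the board's and 10 mm of each other's (from above), long sides within 0.12 rad of the board's, tilt under 0.08 rad, smaller above larger; lamp head within 50 mm of the board's centre from above, at rest (all of step 2 and horizontal distance between lamp_arm and board below 0.05 m and linear speed of lamp_arm below 0.02 m/s); the robot touches nothing.
It fails at once if another thing on the table is tipped over (more than 0.5 rad) or pushed more than 50 mm from its place (angle between any of paint_pot, varnish_tin, tape_roll, glue_bottle, mug, plaque, brush_crock's own z axis and vertical above 0.5 rad or distance of any of paint_pot, varnish_tin, tape_roll, glue_bottle, mug, plaque, brush_crock from where it was at the start of the episode above 0.05 m).
Of box_b, box_c, box_d, box_e, box_f only 3 to 5 are there at a start; the rules pass over those that are not, and their reading is None.
At some moment in a run one of box_a may be knocked a few centimetres aside while the robot is not near it.
Once in a run the grip may slacken for a moment while it holds something.
It also fails if it takes over 210 s, if anything falls off the work surface, if the arm or the gripper's body presses on something with over 40 N, if the wrist force passes 120 N, or if a joint passes its speed limit or range.

### The arm

A 6-joint arm with a two-finger parallel gripper is mounted at the origin on the work surface. World frame = base frame: x ahead of the robot, y to its left, z up, the work surface at z = 0. Lengths are in m, angles in degrees, forces in N, time in s.
With the tool pointing down it reaches from about 0.25 to 0.725 m from the base axis. Payload 9.7 kg.
Tool frame: the origin (TCP) lies between the finger pads; the fingertips stand bot.tcp_to_tips ahead of it and the grasp point (between the pads) lies 2 mm behind it (bot.tcp_to_tips is the distance from the TCP to the fingertips, in m); z points along the fingers, y is the line along which they close (so a half turn about z gives the same grasp; the last joint's range is limited). The gripper opens to 85 mm and grips with 20 to 120 N. Pads are 22 mm wide; open, the fingers measure 114 mm over their backs; the gripper's body (76 mm by 85 mm) begins 54 mm behind the grasp point. The pads swing forward as they close: fully open they stand 13 mm farther back than shut.
Start: joints at [71.734, 4.979, 10.078, 95.1, 0, 90], TCP at [0.172, 0.522, 0.214] pointing down, gripper open.
Joint ranges: [-179.16, 179.16], [-48.56, 103.87], [-65.8, 70.77], [-126.05, 130.52], [-82.76, 87.17], [-180, 180]. Speed limits (degrees/s): [127.2, 127.2, 147.25, 180, 180, 180].

### API

Orientations are given as [roll, pitch, yaw] about the fixed x, y, z axes, in that order (R = Rz(yaw) Ry(pitch) Rx(roll)).
In Python, from workcell import sensors, camera, camera_params, bot gives the robot as it stands.
- The arm moves only by the tool apply_moves, never from a script. Its argument "motion" is a list of rows, each an object with "jaw": the opening, from -1 (shut) to 1 (fully open); "xyz": the shift along the tool's x, y, z in mm, a list of three; "twist": the turn about the tool's z in rad. A call has 1 to 5 rows; each row is the pose to reach, as a shift and turn from the pose commanded when the call began, along the tool's axes at that moment; what a row does not reach only later rows make up. A row lasts 1/8 s, in which the tool goes at most 62.5 mm and 10.7 degrees, less where a joint would pass 70% of its speed; a pose out of reach is approached as far as the arm can. A call with a gripper value outside its range is refused whole. The fingers move at their own pace and stop on an object; "grip_force" is the grip in N (left out, the last holds). Time passes only in rows, so rows that repeat a pose let the fingers close. It gives the time, the measured TCP pose, the force, the opening and the grip force at its end, in the units of the state.
- sensors.get_obs(): the state, without advancing time (a new reading comes with each control period).
- camera(name): name is "side" or "top"; returns (picture, depth): 384x512x3 uint8, red, green, blue; 384x512 float32, m along the optical axis (not along the pixel's ray), 0 where there is no reading.
- camera_params(name): a dict with "mtx" (3x3 intrinsics, pixels), "k1" (the pictures are not rectified: a ray, as slopes to the right and down, at radius r is drawn at 1 + k1 r^2 times it, then the intrinsics apply), "rvec" (rotation vector, rad) and "tvec" (3), from world to camera coordinates, as OpenCV has them. Camera axes: x right, y down, z forward; pixel columns grow to the right and rows downward; lengths in m; the calibration is good to about 2 mm. A picture is of the moment at which its call begins. camera_params takes no time and is no camera call.
- bot.job_done(): hands the job in; it is judged then, once.
The state is a dict: "time": time; "q": joint angles; "qd": joint speeds; "joint_efforts": joint torques, N m; "ee_pos": TCP position; "tcp_rot": TCP orientation; "wrist_force": force on the tool from outside, world axes, zero at the start; "torque": the same for the moment, N m; "opening": finger opening in m; "grasp_force": force on a finger pad.
Only numpy, scipy, OpenCV 4.12 (cv2) and the standard library are available. Lean on these libraries where they do the work, as an engineer would, in place of code of your own. Each camera call takes 0.05 s, during which the arm holds its last target. There are 200 camera calls.

## Working session

There is one attempt and no reset: what is moved stays moved. The work goes in short steps, Python scripts to look and compute and a tool call to move; the robot and the scene stay as the last step left them, time stands still between calls to the robot, and variables do not carry over. Pictures are saved under pics/ and viewed, at most 14 in all, crops included, and the job is handed in when it is done.

Besides the shell and the picture viewer there is one more tool, called after "Call:" as name([rows], argument=value, ...), one row to a line, values as JSON. apply_moves: Moves the arm, as the interface text tells. Its arguments: {"type":"object","properties":{"motion":{"type":"array","items":{"type":"object","properties":{"jaw":{"type":"number"},"xyz":{"type":"array","items":{"type":"number"}},"twist":{"type":"number"}}}},"grip_force":{"type":"number"}},"required":["motion"]}

```bash
ls; mkdir -p pics; cat > h.py <<'E'
import numpy as np, cv2
from workcell import sensors, camera, camera_params, bot
def snap(n,f):
    im,d=camera(n); cv2.imwrite('pics/'+f+'.png',im[:,:,::-1]); np.savez('pics/'+f+'.npz',im=im,d=d); return im,d
def cloud(n,d):
    p=camera_params(n);K=np.array(p['mtx']);k1=p['k1']
    h,w=d.shape;u,v=np.meshgrid(np.arange(w),np.arange(h))
    D=np.array([k1,0,0,0.])
    pts=cv2.undistortPoints(np.stack([u,v],-1).reshape(-1,1,2).astype(float),K,D).reshape(h,w,2)
    c=np.dstack([pts,np.ones((h,w))])*d[...,None]
    R=cv2.Rodrigues(np.array(p['rvec'],float))[0]
    W=(c-np.array(p['tvec'],float).reshape(3))@R
    W[d<=0]=np.nan
    return W
E
python3 - <<'E'
from h import *
print(sensors.get_obs(), bot.tcp_to_tips)
snap('top','t0');snap('side','s0')
for n in('top','side'):print(camera_params(n))
E
```

```text
pics
{'time': 0.0, 'q': array([ 7.17345721e+01,  5.01315141e+00,  1.00351245e+01,  9.50988091e+01,
       -2.20356671e-04,  9.00007507e+01]), 'qd': array([ 0.02939981, -0.03782431, -0.01479963,  0.02630945,  0.03477437,
       -0.08408105]), 'joint_efforts': array([-7.40297328e-04, -5.20385420e+01,  4.64806259e+01,  1.62998523e-02,
       -8.91265540e-05, -1.94978199e-06]), 'ee_pos': array([0.17230645, 0.52205934, 0.2131694 ]), 'tcp_rot': array([-1.79923164e+02,  2.21363155e-04,  1.61733822e+02]), 'wrist_force': array([-0.37170831, -0.27595393, -1.32872347]), 'torque': array([-0.01190793, -0.01797584,  0.02126402]), 'grasp_force': 0.0, 'opening': 0.08517418810834267} 0.017
{'mtx': array([[442.19865523,   0.        , 255.74969541],
       [  0.        , 442.19865523, 191.57984243],
       [  0.        ,   0.        ,   1.        ]]), 'k1': -0.05843374308813014, 'rvec': array([ 2.16881766, -2.15786986,  0.15458829]), 'tvec': array([-0.00383382,  0.52848271,  1.55558629])}
{'mtx': array([[424.98145472,   0.        , 250.30258491],
       [  0.        , 424.98145472, 185.38104193],
       [  0.        ,   0.        ,   1.        ]]), 'k1': -0.1053470269162619, 'rvec': array([ 2.12627889, -0.12818914,  0.09952553]), 'tvec': array([-0.48135638,  0.16035575,  1.17484735])}
```

View pics/t0.png

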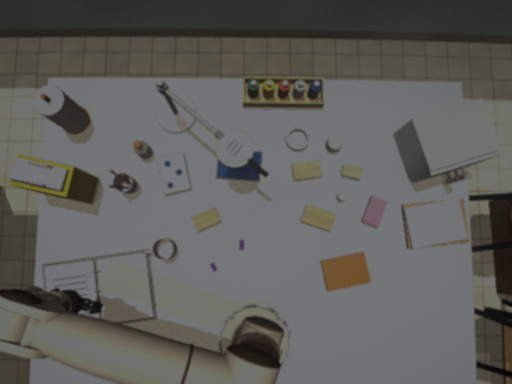

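View pics/s0.png

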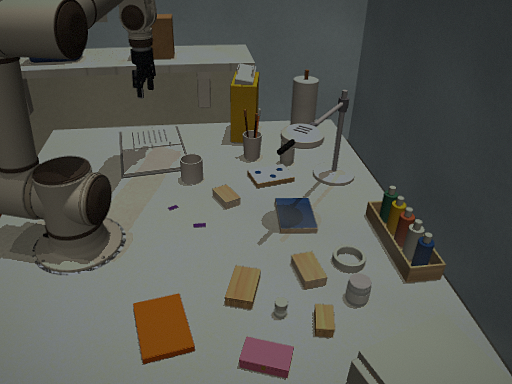

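The top view shows the board at (240,165) under the lamp head (235,150), with the handle at (258,168) and the post at (162,88). Natural boxes are at (206,219), (306,171), (351,172) and (318,217). The look-alikes are pink (374,211) and orange (345,271). Next I'll measure them.

```bash
cat >> h.py <<'E'
def boxes(n,d,im,zl,zh,roi=(0.2,0.85,-0.55,0.5),mina=40):
    W=cloud(n,d);z=W[...,2]
    m=(z>zl)&(z<zh)&(W[...,0]>roi[0])&(W[...,0]<roi[1])&(W[...,1]>roi[2])&(W[...,1]<roi[3])
    k,l,s,c=cv2.connectedComponentsWithStats(m.astype(np.uint8),connectivity=4)
    for i in range(1,k):
        if s[i,4]<mina: continue
        P=W[l==i]; (cx,cy),(w,h),a=cv2.minAreaRect((P[:,:2]*1000).astype(np.float32))
        if w<h: w,h,a=h,w,a+90
        a=(a+90)%180-90
        print(n,'px',c[i].round(),'ctr',round(cx,1),round(cy,1),'sz',round(w),round(h),'yaw',round(a,1),'z',np.median(P[:,2]).round(4),'n',s[i,4],'rgb',im[l==i].mean(0).round())
E
python3 - <<'E'
from h import *
for n,f in(('top','t0'),('side','s0')):
    q=np.load(f'pics/{f}.npz');im,d=q['im'],q['d']
    print('boxes');boxes(n,d,im,.021,.036)
    print('low');boxes(n,d,im,.012,.0215)
    print('lamp');boxes(n,d,im,.262,.3)
    print('tall');boxes(n,d,im,.036,.2)
E
```

```text
boxes
top px [294. 131.] ctr 755.1 -143.6 sz 80 36 yaw -71.2 z 0.025 n 73 rgb [109. 110. 111.]
top px [301. 144.] ctr 712.1 -165.8 sz 84 39 yaw -55.6 z 0.0255 n 69 rgb [109. 110. 111.]
top px [306. 170.] ctr 611.0 -184.8 sz 103 60 yaw -82.6 z 0.0285 n 438 rgb [114. 111.  83.]
top px [352. 171.] ctr 606.7 -351.6 sz 72 45 yaw 77.6 z 0.0277 n 225 rgb [113. 111.  89.]
top px [375. 211.] ctr 461.5 -432.4 sz 104 62 yaw -22.8 z 0.0283 n 455 rgb [113.  91. 100.]
top px [318. 217.] ctr 438.0 -224.7 sz 113 67 yaw 71.0 z 0.0281 n 563 rgb [114. 109.  79.]
top px [405. 215.] ctr 441.8 -542.4 sz 77 15 yaw 0.3 z 0.0272 n 58 rgb [94. 91. 89.]
top px [206. 219.] ctr 429.7 177.4 sz 92 54 yaw -65.9 z 0.0277 n 379 rgb [115. 110.  78.]
low
top px [174. 119.] ctr 801.4 299.9 sz 141 94 yaw 86.9 z 0.0172 n 494 rgb [114. 114. 114.]
top px [257. 157.] ctr 656.9 -1.4 sz 47 35 yaw -7.8 z 0.018 n 69 rgb [46. 58. 76.]
top px [174. 175.] ctr 596.7 300.5 sz 141 100 yaw 12.8 z 0.0185 n 558 rgb [109. 111. 115.]
top px [236. 172.] ctr 606.7 65.1 sz 157 62 yaw 88.6 z 0.018 n 390 rgb [40. 48. 62.]
top px [345. 270.] ctr
[... 3397 characters left out ...]
2. 135.] ctr 553.2 459.2 sz 73 72 yaw 54.0 z 0.0856 n 495 rgb [66. 57. 48.]
side px [337. 145.] ctr 822.5 292.3 sz 18 18 yaw -22.1 z 0.1214 n 227 rgb [59. 58. 56.]
side px [289. 152.] ctr 678.7 383.7 sz 48 21 yaw 8.5 z 0.0499 n 88 rgb [74. 71. 65.]
side px [191. 164.] ctr 320.8 317.2 sz 82 76 yaw -54.6 z 0.0617 n 429 rgb [76. 72. 65.]
side px [359. 285.] ctr 705.6 -290.2 sz 54 54 yaw 24.6 z 0.0578 n 437 rgb [100.  98.  94.]
side px [281. 302.] ctr 513.4 -312.9 sz 29 27 yaw -77.0 z 0.0408 n 111 rgb [119. 124. 111.]
side px [438. 323.] ctr 733.9 -538.2 sz 55 27 yaw 10.5 z 0.1991 n 223 rgb [119. 125. 112.]
side px [413. 329.] ctr 683.6 -547.0 sz 49 13 yaw 17.9 z 0.1988 n 84 rgb [121. 127. 114.]
```

```bash
cat >> h.py <<'E'
def go(x,y,z,yaw):
    """shift/twist (mm, rad) from present pose to world target"""
    o=sensors.get_obs();p=np.array(o['ee_pos'])*1000;r,pt,ps=o['tcp_rot']
    from scipy.spatial.transform import Rotation as Ro
    R=Ro.from_euler('xyz',[r,pt,ps],degrees=True).as_matrix()
    d=R.T@(np.array([x,y,z])-p); t=-((yaw-ps+180)%360-180)
    print('pose',p.round(1),'yaw',round(ps,1),'-> xyz',d.round(1),'twist',round(np.radians(t),3),'rows',round(max(np.linalg.norm(d)/62.5,abs(t)/10.7),1))
def lamp(n,d,post=(822,293.5)):
    W=cloud(n,d);v=W[...,:2]*1000-post;r=np.hypot(v[...,0],v[...,1])
    m=(W[...,2]>.264)&(W[...,2]<.3)&(r>365)&(r<432);P=v[m]
    th=np.arctan2(-P[:,1],-P[:,0]); print(n,'handle theta',np.median(th).round(3),m.sum())
    m=(W[...,2]>.283)&(W[...,2]<.3)&(r>235)&(r<365);P=W[m]
    if m.sum()>10:
        c,rad=cv2.minEnclosingCircle((P[:,:2]*1000).astype(np.float32)); print('head',np.round(c,1),round(rad,1))
E
python3 - <<'E'
from h import *
for n,f in(('top','t0'),('side','s0')):
    q=np.load(f'pics/{f}.npz');lamp(n,q['d'])
th=0.91
go(822-398*np.cos(th),293.5-398*np.sin(th),370,np.degrees(th))
E
```

```text
top handle theta 0.858 139
head [627.7  65.2] 64.8
side handle theta 0.88 128
head [634.7  69. ] 57.5
pose [172.3 522.1 213.3] yaw 161.7 -> xyz [-555.1 -388.6 -156.3] twist 1.913 rows 11.1
```

Call:
apply_moves([
  {"jaw":0.2,"xyz":[0,0,-60],"twist":0.18},
  {"jaw":0.2,"xyz":[-50,-35,-90],"twist":0.36},
  {"jaw":0.2,"xyz":[-100,-70,-120],"twist":0.54},
  {"jaw":0.2,"xyz":[-150,-105,-150],"twist":0.72},
  {"jaw":0.2,"xyz":[-200,-140,-157],"twist":0.9},
])

```text
time: 0.72
ee_pos: [0.3106, 0.3369, 0.3694]
tcp_rot: [179.9, -0.0, 109.9]
wrist_force: [0.1, 0.4, -0.4]
opening: 0.0509
grasp_force: 0.0
```

```bash
python3 -c "
from h import *
go(564,-10,370,49.7)"
```

```text
pose [310.6 336.9 369.4] yaw 109.9 -> xyz [-412.4  120.4   -0.7] twist 1.05 rows 6.9
```

Call:
apply_moves([
  {"jaw":0.2,"xyz":[-60,17,0],"twist":0.15},
  {"jaw":0.2,"xyz":[-118,34,0],"twist":0.3},
  {"jaw":0.2,"xyz":[-176,51,0],"twist":0.45},
  {"jaw":0.2,"xyz":[-234,68,0],"twist":0.6},
  {"jaw":0.2,"xyz":[-292,85,0],"twist":0.75},
])

```text
time: 1.35
ee_pos: [0.4911, 0.0916, 0.368]
tcp_rot: [-180.0, -0.0, 66.9]
wrist_force: [0.6, 0.1, 0.7]
opening: 0.051
grasp_force: 0.0
```

```bash
python3 -c "
from h import *
go(564,-10,370,49.7)"
```

```text
pose [491.1  91.6 368. ] yaw 66.9 -> xyz [-64.8 106.9  -2. ] twist 0.3 rows 2.0
```

Call:
apply_moves([
  {"jaw":0.2,"xyz":[-32,53,0],"twist":0.15},
  {"jaw":0.2,"xyz":[-65,107,0],"twist":0.3},
  {"jaw":0.2,"xyz":[-65,107,0],"twist":0.3},
  {"jaw":0.2,"xyz":[-65,107,45],"twist":0.3},
  {"jaw":0.2,"xyz":[-65,107,88],"twist":0.3},
])

```text
time: 1.98
ee_pos: [0.5636, -0.0076, 0.279]
tcp_rot: [180.0, -0.0, 50.1]
wrist_force: [1.1, 0.7, 0.8]
opening: 0.0513
grasp_force: 0.0
```

```bash
python3 - <<'E'
from h import *
o=sensors.get_obs();print(o['ee_pos'],o['tcp_rot'],o['wrist_force'])
im,d=camera('side')
cv2.imwrite('pics/s1.png',cv2.resize(im[90:240,180:380,::-1],None,fx=3,fy=3))
E
```

```text
[ 0.56356563 -0.00755073  0.27900537] [ 1.79979603e+02 -2.93772411e-02  5.00609890e+01] [1.10071809 0.73445023 0.756958  ]
```

View pics/s1.png

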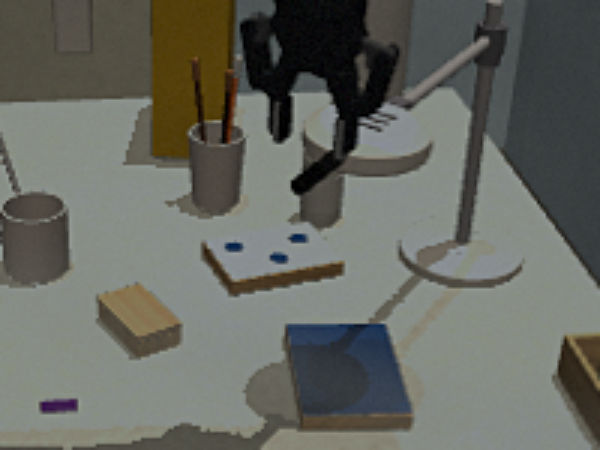

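Handle (320,172 in the crop) lies between the finger pads, but close to their tips; I'll go 9 mm lower and cage it.

Call:
apply_moves([
  {"jaw":0.2,"xyz":[0,0,8],"twist":0},
  {"jaw":-0.5,"xyz":[0,0,8],"twist":0},
  {"jaw":-0.5,"xyz":[0,0,8],"twist":0},
  {"jaw":-0.5,"xyz":[0,0,8],"twist":0},
], grip_force=25)

```text
time: 2.52
ee_pos: [0.5642, -0.0079, 0.2735]
tcp_rot: [179.9, -0.1, 50.0]
wrist_force: [-0.1, -0.7, -0.1]
opening: 0.0213
grasp_force: 0.0
```

```bash
python3 - <<'E'
from h import *
th0=.867
for th in (.72,.57,.42,.27,.12,-.03,-.18,-.33,-.38): go(822-398*np.cos(th),293.5-398*np.sin(th),271,np.degrees(th))
E
```

```text
pose [564.2  -7.9 273.5] yaw 50.0 -> xyz [  3.2 -56.8   2.4] twist 0.153 rows 0.9
pose [564.2  -7.9 273.5] yaw 50.0 -> xyz [  16.7 -114.9    2.3] twist 0.303 rows 1.9
pose [564.2  -7.9 273.5] yaw 50.0 -> xyz [  38.7 -170.3    2.3] twist 0.453 rows 2.8
pose [564.2  -7.9 273.5] yaw 50.0 -> xyz [  68.8 -221.8    2.2] twist 0.603 rows 3.7
pose [564.2  -7.9 273.5] yaw 50.0 -> xyz [ 106.2 -268.3    2.2] twist 0.753 rows 4.6
pose [564.2  -7.9 273.5] yaw 50.0 -> xyz [ 150.1 -308.6    2.2] twist 0.903 rows 5.5
pose [564.2  -7.9 273.5] yaw 50.0 -> xyz [ 199.6 -342.     2.2] twist 1.053 rows 6.3
pose [564.2  -7.9 273.5] yaw 50.0 -> xyz [ 253.4 -367.5    2.2] twist 1.203 rows 7.1
pose [564.2  -7.9 273.5] yaw 50.0 -> xyz [ 272.2 -374.2    2.2] twist 1.253 rows 7.4
```

Call:
apply_moves([
  {"jaw":-0.5,"xyz":[1,-28,2],"twist":0.075},
  {"jaw":-0.5,"xyz":[8,-85,2],"twist":0.225},
  {"jaw":-0.5,"xyz":[27,-143,2],"twist":0.375},
  {"jaw":-0.5,"xyz":[53,-197,2],"twist":0.525},
  {"jaw":-0.5,"xyz":[87,-246,2],"twist":0.675},
])

```text
time: 3.15
ee_pos: [0.4486, 0.1565, 0.2713]
tcp_rot: [-176.9, 0.0, 17.4]
wrist_force: [-0.1, -1.2, -0.9]
opening: 0.0212
grasp_force: 0.0
```

```bash
python3 - <<'E'
from h import *
for th in (.09,-.03,-.15,-.25,-.35): go(822-398*np.cos(th),293.5-398*np.sin(th),271,np.degrees(th))
E
```

```text
pose [448.6 156.5 271.3] yaw 17.4 -> xyz [   8.4 -103.3    5.9] twist 0.214 rows 1.7
pose [448.6 156.5 271.3] yaw 17.4 -> xyz [  21.4 -149.2    8.4] twist 0.334 rows 2.4
pose [448.6 156.5 271.3] yaw 17.4 -> xyz [  39.7 -193.2   10.8] twist 0.454 rows 3.2
pose [448.6 156.5 271.3] yaw 17.4 -> xyz [  59.  -228.    12.7] twist 0.554 rows 3.8
pose [448.6 156.5 271.3] yaw 17.4 -> xyz [  81.6 -260.7   14.4] twist 0.654 rows 4.4
```

Call:
apply_moves([
  {"jaw":-0.5,"xyz":[0,0,0],"twist":0},
])

```text
time: 3.28
ee_pos: [0.4508, 0.1513, 0.2708]
tcp_rot: [-177.0, 0.1, 16.7]
wrist_force: [0.1, -0.8, 0.2]
opening: 0.0212
grasp_force: 0.0
```

```bash
python3 - <<'E'
from h import *
for th in (.25,.12,.0,-.1,-.2,-.3,-.37): go(822-398*np.cos(th),293.5-398*np.sin(th),271,np.degrees(th))
E
```

```text
pose [450.8 151.3 270.8] yaw 16.7 -> xyz [ -1.2 -46.    2.2] twist 0.042 rows 0.7
pose [450.8 151.3 270.8] yaw 16.7 -> xyz [  4.3 -97.3   4.9] twist 0.172 rows 1.6
pose [450.8 151.3 270.8] yaw 16.7 -> xyz [  15.2 -143.7    7.3] twist 0.292 rows 2.3
pose [450.8 151.3 270.8] yaw 16.7 -> xyz [  28.5 -181.2    9.2] twist 0.392 rows 2.9
pose [450.8 151.3 270.8] yaw 16.7 -> xyz [  45.5 -217.1   11.1] twist 0.492 rows 3.6
pose [450.8 151.3 270.8] yaw 16.7 -> xyz [  66.1 -251.1   12.8] twist 0.592 rows 4.2
pose [450.8 151.3 270.8] yaw 16.7 -> xyz [  82.4 -273.7   14. ] twist 0.662 rows 4.6
```

```bash
python3 - <<'E'
from h import *
print(sensors.get_obs()['q'])
im,d=snap('top','t2');snap('side','s2');lamp('top',d)
E
```

```text
[ 16.6567515   -3.49163007   7.89485502 101.46774926   2.97865256
 179.95039598]
top handle theta 0.859 141
head [628.5  64.6] 65.1
```

View pics/s2.png

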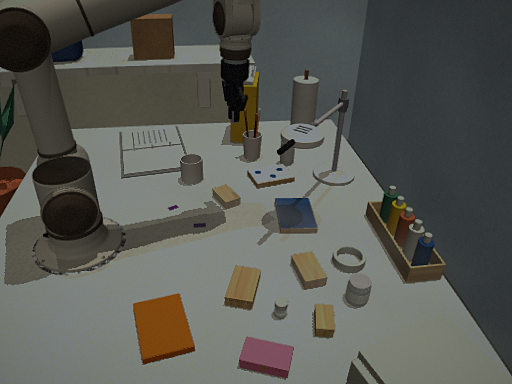

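```bash
python3 - <<'E'
from h import *
for n,f in(('top','t2'),('side','s2')):
    q=np.load(f'pics/{f}.npz');W=cloud(n,q['d']);im=q['im']
    p=camera_params(n)
    print(n,cv2.projectPoints(np.array([[.5645,-.0099,.275],[.82,.2935,.3]]),np.array(p['rvec'],float),np.array(p['tvec'],float),np.array(p['mtx']),np.array([p['k1'],0,0,0.]))[0].round(1).tolist())
    m=(im.max(2)<45)&(W[...,2]>.24)&(W[...,2]<.3)&(W[...,0]>.5)&(W[...,0]<.65)&(W[...,1]>-.1)&(W[...,1]<.05)
    P=W[m]*1000; v,u=np.nonzero(m)
    print(m.sum(),P.min(0).round(),P.max(0).round(),np.median(P,0).round(), u.min(),u.max(),v.min(),v.max())
    # post top
    m=(W[...,2]>.29)&(W[...,2]<.33)&(W[...,0]>.79)&(W[...,0]<.86)&(W[...,1]>.25)&(W[...,1]<.34);print('post',m.sum(),np.median(W[m],0)*1000)
E
```

```text
top [[[259.9, 170.0]], [[162.1, 86.4]]]
87 [548. -28. 275.] [594.  24. 290.] [573.   2. 282.] 249 266 160 175
post 86 [820.1703492  294.58215594 297.02689891]
side [[[283.4, 147.5]], [[342.6, 95.3]]]
118 [544. -37. 269.] [636.  47. 291.] [570. -13. 280.] 277 306 132 154
post 66 [822.98648913 289.88584204 300.40558588]
```

```bash
python3 - <<'E'
from h import *
q=np.load('pics/s2.npz');W=cloud('side',q['d'])*1000;im=q['im']
p=camera_params('side')
def pr(P): return cv2.projectPoints(np.array(P,float)/1000,np.array(p['rvec'],float),np.array(p['tvec'],float),np.array(p['mtx']),np.array([p['k1'],0,0,0.]))[0].reshape(-1,2).round(1).tolist()
print(pr([[450.8,151.3,270.8],[450.8,151.3,253.8],[450.8,151.3,330]]))
m=(W[...,0]>400)&(W[...,0]<500)&(W[...,1]>80)&(W[...,1]<220)&(W[...,2]>200)&(W[...,2]<420)
v,u=np.nonzero(m)
for r in range(v.min(),v.max()+1,3):
    s=m[r]; 
    if s.any(): print(r,np.nonzero(s)[0][[0,-1]],W[r][s].mean(0).round())
E
```

```text
[[233.2, 125.0], [233.2, 130.5], [233.2, 105.6]]
77 [221 248] [452. 130. 419.]
80 [224 245] [450. 108. 418.]
83 [222 242] [446. 138. 400.]
86 [222 243] [446. 131. 394.]
89 [223 243] [448. 128. 386.]
92 [224 243] [449. 125. 379.]
95 [224 247] [454. 118. 373.]
98 [225 247] [453. 120. 364.]
101 [227 246] [455. 108. 360.]
104 [227 245] [455. 119. 347.]
107 [228 244] [455. 119. 338.]
110 [228 243] [454. 123. 328.]
113 [228 239] [450. 137. 314.]
116 [228 239] [450. 136. 305.]
119 [232 239] [455. 128. 299.]
122 [232 238] [454. 132. 289.]
```

```bash
python3 - <<'E'
import numpy as np,cv2
im=np.load('pics/s2.npz')['im'];cv2.imwrite('pics/s2c.png',cv2.resize(im[60:180,190:330,::-1],None,fx=4,fy=4))
E
```

```text
(no output)
```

View pics/s2c.png

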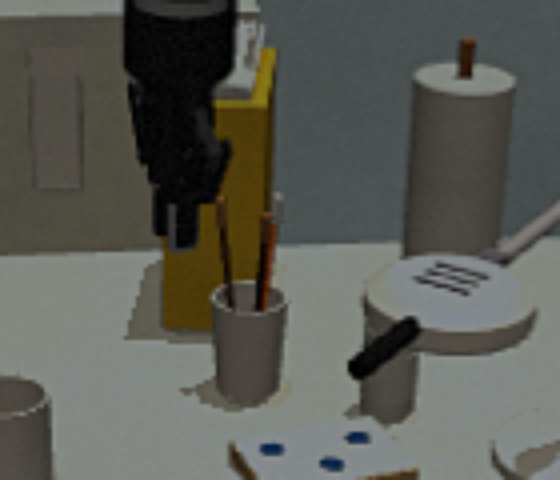

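```bash
python3 - <<'E'
from h import *
p=camera_params('side')
def pr(P): return cv2.projectPoints(np.array(P,float)/1000,np.array(p['rvec'],float),np.array(p['tvec'],float),np.array(p['mtx']),np.array([p['k1'],0,0,0.]))[0].reshape(-1,2).round(1).tolist()
print(pr([[172,522,213],[172,522,196]]))
q=np.load('pics/s0.npz');W=cloud('side',q['d'])*1000
m=(W[...,0]>100)&(W[...,0]<250)&(W[...,1]>450)&(W[...,1]<600)&(W[...,2]>150)&(W[...,2]<350)
v,u=np.nonzero(m)
for r in range(v.max()-25,v.max()+1,2):
    s=m[r]
    if s.any(): print(r,np.nonzero(s)[0][[0,-1]],W[r][s].mean(0).round())
print(sensors.get_obs()['ee_pos'],sensors.get_obs()['time'],sensors.get_obs()['wrist_force'])
E
```

```text
[[146.6, 101.2], [147.1, 105.7]]
73 [132 155] [174. 502. 324.]
75 [132 155] [173. 503. 316.]
77 [133 153] [171. 508. 308.]
79 [133 151] [169. 500. 303.]
81 [133 153] [169. 503. 295.]
83 [133 153] [168. 508. 286.]
85 [133 153] [168. 503. 281.]
87 [134 153] [171. 511. 270.]
89 [136 153] [170. 513. 263.]
91 [137 142] [158. 468. 271.]
93 [137 143] [158. 470. 263.]
95 [137 143] [158. 469. 256.]
97 [137 143] [156. 474. 248.]
[0.45105245 0.15046399 0.27053855] 3.375 [-0.65707216 -0.15174598  0.14676985]
```

The side view shows the lamp did not move: the fingertips passed about 30 mm above the handle. The tips are at row 122, not row 130, so they sit about 30 mm higher than I assumed. Joint 6 also hit its limit, so I'll twist away from it and push the handle with shut fingers instead.

Call:
apply_moves([
  {"jaw":-1,"xyz":[0,0,-40],"twist":-0.15},
  {"jaw":-1,"xyz":[0,0,-70],"twist":-0.3},
  {"jaw":-1,"xyz":[0,0,-70],"twist":-0.45},
  {"jaw":-1,"xyz":[0,0,-70],"twist":-0.6},
  {"jaw":-1,"xyz":[0,0,-70],"twist":-0.75},
])

```text
time: 4.0
ee_pos: [0.4524, 0.1466, 0.3402]
tcp_rot: [-177.8, -1.9, 59.8]
wrist_force: [0.2, -0.1, -0.5]
opening: -0.0002
grasp_force: 0.0
```

```bash
python3 - <<'E'
from h import *
o=sensors.get_obs();print(o['q'],o['tcp_rot'])
go(593,-35,330,60)
E
```

```text
[ 1.60861201e+01 -1.11924601e-01  1.92943622e+01  1.09561562e+02
  2.94906007e+00  1.36252480e+02] [-177.761361     -1.92650688   59.79199884]
pose [452.4 146.6 340.2] yaw 59.8 -> xyz [-86.5 213.   -1. ] twist -0.004 rows 3.7
```

Call:
apply_moves([
  {"jaw":-1,"xyz":[-23,57,0],"twist":0},
  {"jaw":-1,"xyz":[-46,114,0],"twist":0},
  {"jaw":-1,"xyz":[-69,171,0],"twist":0},
  {"jaw":-1,"xyz":[-87,213,0],"twist":0},
  {"jaw":-1,"xyz":[-87,213,0],"twist":0},
])

```text
time: 4.62
ee_pos: [0.593, -0.0386, 0.3264]
tcp_rot: [-177.6, -1.8, 59.3]
wrist_force: [-0.8, 0.2, 0.2]
opening: 0.0003
grasp_force: 0.0
```

```bash
python3 - <<'E'
from h import *
go(593,-35,245,60)
im,d=camera('side');W=cloud('side',d)*1000
m=(W[...,0]>540)&(W[...,0]<650)&(W[...,1]>-110)&(W[...,1]<20)&(W[...,2]>300)&(W[...,2]<440)
v,u=np.nonzero(m)
for r in range(v.max()-20,v.max()+1,2):
    s=m[r]
    if s.any(): print(r,np.nonzero(s)[0][[0,-1]],W[r][s].mean(0).round())
E
```

```text
pose [593.  -38.6 326.4] yaw 59.3 -> xyz [ 0.5  1.6 81.4] twist -0.012 rows 1.3
109 [288 318] [595. -55. 398.]
111 [293 315] [597. -57. 393.]
113 [295 313] [597. -57. 388.]
115 [295 307] [592. -51. 381.]
117 [295 306] [592. -50. 375.]
119 [295 306] [592. -50. 370.]
121 [294 306] [592. -49. 364.]
123 [294 306] [592. -49. 359.]
125 [294 305] [591. -50. 355.]
127 [296 303] [591. -51. 350.]
129 [299 301] [593. -51. 344.]
```

Call:
apply_moves([
  {"jaw":-1,"xyz":[0,2,50],"twist":0},
  {"jaw":-1,"xyz":[0,2,82],"twist":0},
  {"jaw":-1,"xyz":[0,2,82],"twist":0},
])

```text
time: 5.05
ee_pos: [0.5903, -0.0312, 0.2453]
tcp_rot: [-177.5, -1.8, 59.6]
wrist_force: [-0.2, 0.8, 1.1]
opening: -0.0004
grasp_force: 0.0
```

```bash
python3 - <<'E'
from h import *
for th in (.87,.75,.62,.5,.38,.25,.12,-.0,-.12,-.24,-.36): go(822-398*np.cos(th)+20*np.sin(th),293.5-398*np.sin(th)-20*np.cos(th),245,60)
E
```

```text
pose [590.3 -31.2 245.3] yaw 59.6 -> xyz [  1.6 -12.2   0.8] twist -0.007 rows 0.2
pose [590.3 -31.2 245.3] yaw 59.6 -> xyz [ 10.2 -59.1   3.1] twist -0.007 rows 1.0
pose [590.3 -31.2 245.3] yaw 59.6 -> xyz [  25.8 -108.4    5.7] twist -0.007 rows 1.8
pose [590.3 -31.2 245.3] yaw 59.6 -> xyz [  45.7 -151.8    8.3] twist -0.007 rows 2.5
pose [590.3 -31.2 245.3] yaw 59.6 -> xyz [  70.7 -192.5   10.8] twist -0.007 rows 3.3
pose [590.3 -31.2 245.3] yaw 59.6 -> xyz [ 103.1 -232.8   13.6] twist -0.007 rows 4.1
pose [590.3 -31.2 245.3] yaw 59.6 -> xyz [ 140.4 -268.6   16.3] twist -0.007 rows 4.9
pose [590.3 -31.2 245.3] yaw 59.6 -> xyz [ 178.7 -297.    18.8] twist -0.007 rows 5.6
pose [590.3 -31.2 245.3] yaw 59.6 -> xyz [ 220.1 -320.7   21.1] twist -0.007 rows 6.2
pose [590.3 -31.2 245.3] yaw 59.6 -> xyz [ 264.1 -339.3   23.4] twist -0.007 rows 6.9
pose [590.3 -31.2 245.3] yaw 59.6 -> xyz [ 310.  -352.4   25.4] twist -0.007 rows 7.5
```

Call:
apply_moves([
  {"jaw":-1,"xyz":[2,-12,1],"twist":0},
  {"jaw":-1,"xyz":[6,-38,2],"twist":0},
  {"jaw":-1,"xyz":[14,-76,4],"twist":0},
  {"jaw":-1,"xyz":[26,-108,6],"twist":0},
  {"jaw":-1,"xyz":[38,-136,7],"twist":0},
])

```text
time: 5.68
ee_pos: [0.493, 0.0709, 0.2491]
tcp_rot: [-177.9, -2.1, 59.6]
wrist_force: [1.4, 0.2, 1.4]
opening: -0.0002
grasp_force: 0.5
```

```bash
python3 - <<'E'
from h import *
im,d=camera('top');lamp('top',d)
for th in (.47,.38,.29,.2,.1): go(822-398*np.cos(th)+20*np.sin(th),293.5-398*np.sin(th)-20*np.cos(th),245,60)
E
```

```text
top handle theta -1.502 38
head [569.7 155.9] 54.7
pose [491.5  73.  249.8] yaw 59.7 -> xyz [ 11.5 -24.3   6.1] twist -0.005 rows 0.4
pose [491.5  73.  249.8] yaw 59.7 -> xyz [ 30.7 -54.5   8. ] twist -0.005 rows 1.0
pose [491.5  73.  249.8] yaw 59.7 -> xyz [ 52.6 -82.8   9.8] twist -0.005 rows 1.6
pose [491.5  73.  249.8] yaw 59.7 -> xyz [  76.9 -109.1   11.7] twist -0.005 rows 2.1
pose [491.5  73.  249.8] yaw 59.7 -> xyz [ 106.6 -135.6   13.8] twist -0.005 rows 2.8
```

Call:
apply_moves([
  {"jaw":-1,"xyz":[12,-24,5],"twist":0},
  {"jaw":-1,"xyz":[31,-54,7],"twist":0},
  {"jaw":-1,"xyz":[53,-83,8],"twist":0},
  {"jaw":-1,"xyz":[77,-109,10],"twist":0},
  {"jaw":-1,"xyz":[106,-135,12],"twist":0},
])

```text
time: 6.35
ee_pos: [0.4302, 0.231, 0.2461]
tcp_rot: [-177.8, -2.1, 59.6]
wrist_force: [1.2, -0.9, 0.9]
opening: -0.0004
grasp_force: 0.5
```

```bash
python3 - <<'E'
from h import *
for th in (.02,-.06,-.14,-.22,-.3): go(822-398*np.cos(th)+20*np.sin(th),293.5-398*np.sin(th)-20*np.cos(th),245,60)
E
```

```text
pose [430.2 231.  246.1] yaw 59.6 -> xyz [ 26.8 -22.3   2.9] twist -0.007 rows 0.6
pose [430.2 231.  246.1] yaw 59.6 -> xyz [ 53.8 -39.2   4.5] twist -0.007 rows 1.1
pose [430.2 231.  246.1] yaw 59.6 -> xyz [ 82.  -53.9   6.1] twist -0.007 rows 1.6
pose [430.2 231.  246.1] yaw 59.6 -> xyz [111.3 -66.3   7.6] twist -0.007 rows 2.1
pose [430.2 231.  246.1] yaw 59.6 -> xyz [141.6 -76.3   9.1] twist -0.007 rows 2.6
```

Call:
apply_moves([
  {"jaw":-1,"xyz":[27,-22,2],"twist":0},
  {"jaw":-1,"xyz":[54,-39,4],"twist":0},
  {"jaw":-1,"xyz":[82,-54,5],"twist":0},
  {"jaw":-1,"xyz":[111,-66,7],"twist":0},
  {"jaw":-1,"xyz":[142,-76,8],"twist":0},
])

```text
time: 6.98
ee_pos: [0.4365, 0.3923, 0.2458]
tcp_rot: [-177.8, -2.1, 59.6]
wrist_force: [0.6, -0.9, -0.5]
opening: -0.0001
grasp_force: 0.5
```

Call:
apply_moves([
  {"jaw":-1,"xyz":[0,0,0],"twist":0},
  {"jaw":0,"xyz":[-50,30,0],"twist":0},
  {"jaw":1,"xyz":[-90,60,-10],"twist":0},
  {"jaw":1,"xyz":[-140,100,-10],"twist":0},
  {"jaw":1,"xyz":[-190,130,-10],"twist":0},
])

```text
time: 7.6
ee_pos: [0.4527, 0.1589, 0.2433]
tcp_rot: [-177.8, -2.0, 59.6]
wrist_force: [0.4, 1.0, -0.1]
opening: 0.0724
grasp_force: 0.0
```

```bash
python3 - <<'E'
from h import *
print(sensors.get_obs()['ee_pos'],sensors.get_obs()['tcp_rot'])
for n,f in(('top','t3'),('side','s3')):
    im,d=snap(n,f);lamp(n,d);boxes(n,d,im,.024,.036);print('low');boxes(n,d,im,.013,.0215,(.5,.75,-.1,.2),300)
E
```

```text
[0.45266153 0.15893702 0.24325192] [-177.82992221   -2.04935116   59.6061059 ]
top handle theta -0.329 155
head [539.7 391.1] 64.0
top px [306. 170.] ctr 610.6 -184.5 sz 102 60 yaw -82.2 z 0.0291 n 411 rgb [116. 112.  84.]
top px [352. 171.] ctr 606.5 -351.0 sz 72 43 yaw 78.1 z 0.0291 n 191 rgb [115. 113.  90.]
top px [375. 211.] ctr 461.1 -431.4 sz 103 61 yaw -21.5 z 0.0289 n 398 rgb [114.  92. 101.]
top px [318. 217.] ctr 437.6 -225.3 sz 112 66 yaw 71.0 z 0.029 n 494 rgb [116. 110.  80.]
top px [406. 214.] ctr 443.4 -546.9 sz 65 11 yaw 9.3 z 0.0311 n 41 rgb [100.  99.  99.]
low
top px [239. 163.] ctr 631.5 62.3 sz 160 111 yaw 85.8 z 0.0182 n 693 rgb [44. 59. 84.]
side handle theta 0.311 114
head [523.8 279.9] 157.8
side px [252. 152.] ctr 551.9 441.4 sz 62 32 yaw 0.1 z 0.0296 n 43 rgb [69. 64. 58.]
side px [286. 157.] ctr 670.4 387.0 sz 49 24 yaw -14.6 z 0.0299 n 41 rgb [71. 68. 62.]
side px [192. 175.] ctr 321.9 292.7 sz 72 32 yaw -0.5 z 0.0297 n 65 rgb [75. 71. 65.]
side px [226. 193.] ctr 428.9 172.6 sz 94 56 yaw -65.2 z 0.027 n 279 rgb [122. 103.  73.]
side px [309. 267.] ctr 610.2 -188.0 sz 102 61 yaw -83.9 z 0.0276 n 638 rgb [127. 112.  77.]
side px [243. 284.] ctr 437.4 -228.1 sz 115 67 yaw 71.4 z 0.0278 n 923 rgb [127. 107.  68.]
side px [357. 296.] ctr 701.0 -303.1 sz 54 24 yaw -23.6 z 0.0307 n 82 rgb [82. 81. 75.]
side px [280. 308.] ctr 510.4 -321.8 sz 26 12 yaw -18.1 z 0.0309 n 40 rgb [66. 64. 57.]
side px [324. 317.] ctr 605.9 -353.4 sz 77 43 yaw 75.9 z 0.0275 n 482 rgb [125. 111.  71.]
side px [267. 354.] ctr 461.0 -433.0 sz 102 64 yaw -21.9 z 0.0273 n 1248 rgb [123.  77.  93.]
low
side px [295. 214.] ctr 631.2 57.7 sz 166 111 yaw 85.6 z 0.0173 n 1141 rgb [53. 65. 84.]
```

View pics/t3.png

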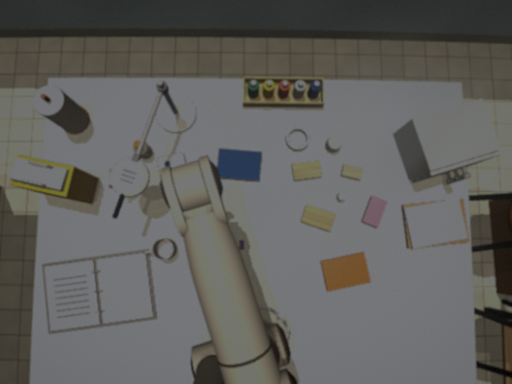

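The lamp is clear: its head is at (130,177), and the board at (240,165) is free. Moving to above box_a.

```bash
python3 -c "
from h import *
go(437.6,-226.5,120,71.2)"
```

```text
pose [452.6 156.4 243.7] yaw 59.3 -> xyz [-341.   186.6  104.9] twist -0.208 rows 6.4
```

Call:
apply_moves([
  {"jaw":1,"xyz":[-50,25,10],"twist":-0.1},
  {"jaw":1,"xyz":[-104,54,30],"twist":-0.2},
  {"jaw":1,"xyz":[-158,83,40],"twist":-0.21},
  {"jaw":1,"xyz":[-212,112,60],"twist":-0.21},
  {"jaw":1,"xyz":[-266,142,80],"twist":-0.21},
])

```text
time: 8.32
ee_pos: [0.4395, -0.132, 0.1503]
tcp_rot: [-178.4, -2.4, 71.7]
wrist_force: [0.8, 1.2, -0.5]
opening: 0.0855
grasp_force: 0.0
```

```bash
python3 -c "
from h import *
go(437.6,-226.5,90,71.2)"
```

```text
pose [ 439.5 -132.   150.3] yaw 71.7 -> xyz [-92.8  29.6  55.7] twist 0.008 rows 1.8
```

Call:
apply_moves([
  {"jaw":1,"xyz":[-46,15,30],"twist":0},
  {"jaw":1,"xyz":[-93,30,56],"twist":0},
  {"jaw":1,"xyz":[-93,30,56],"twist":0},
  {"jaw":1,"xyz":[-93,30,56],"twist":0},
])

```text
time: 8.82
ee_pos: [0.4382, -0.2248, 0.0898]
tcp_rot: [-178.2, -2.4, 71.6]
wrist_force: [-0.0, 0.1, 0.4]
opening: 0.0854
grasp_force: 0.0
```

```bash
python3 - <<'E'
from h import *
go(437.6,-226.5,40,71.2)
im,d=snap('side','s4');W=cloud('side',d)*1000
cv2.imwrite('pics/s4c.png',cv2.resize(im[170:330,170:330,::-1],None,fx=3.5,fy=3.5))
p=camera_params('side')
print(cv2.projectPoints(np.array([[.4376,-.2265,.09],[.4376,-.2265,.073]]),np.array(p['rvec'],float),np.array(p['tvec'],float),np.array(p['mtx']),np.array([p['k1'],0,0,0.]))[0].reshape(-1,2))
E
```

```text
pose [ 438.2 -224.8   89.8] yaw 71.6 -> xyz [-3.9  1.5 49.6] twist 0.007 rows 0.8
[[243.44187871 262.54417663]
 [243.35993528 267.91685365]]
```

View pics/s4c.png

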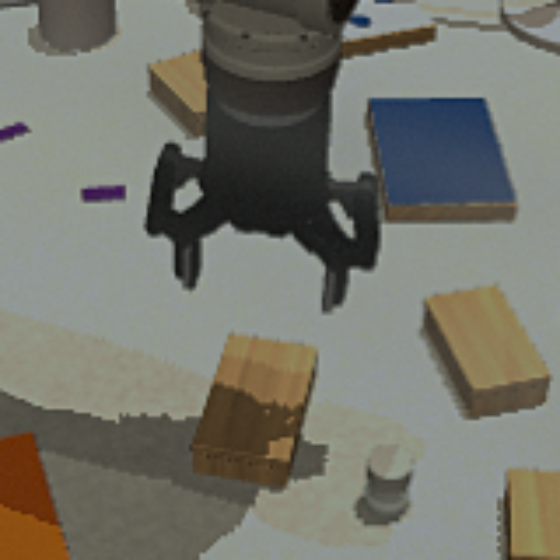

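```bash
python3 - <<'E'
from h import *
q=np.load('pics/s4.npz');W=cloud('side',q['d'])*1000
for (u0,u1,v0,v1) in ((219,228,244,256),(260,270,244,262)):
    for r in range(v0,v1,2):
        P=W[r,u0:u1];P=P[P[:,2]>60]
        if len(P): print(r,len(P),np.median(P,0).round(1))
    print()
im,d=camera('top');T=cloud('top',d)*1000
m=(np.abs(T[...,0]-438)<70)&(np.abs(T[...,1]+225)<60)&(T[...,2]>90)&(T[...,2]<170);print(T[m].round()[:20])
E
```

```text
244 7 [ 390.8 -221.3  146.2]
246 7 [ 390.6 -222.2  140.5]
248 7 [ 390.7 -222.9  135.2]
250 4 [ 391.5 -223.4  129.9]
252 4 [ 391.5 -222.8  123.7]

244 8 [ 481.7 -255.6  166.6]
246 7 [ 482.3 -259.1  163.2]
248 7 [ 484.  -253.7  153.3]
250 7 [ 484.3 -253.2  146.9]
252 6 [ 483.4 -252.7  140.5]
254 7 [ 482.6 -252.   134.1]
256 6 [ 481.5 -251.5  128.1]
258 3 [ 478.4 -253.2  123.8]

[[ 495. -234.  169.]
 [ 495. -237.  168.]
 [ 495. -241.  168.]
 [ 492. -231.  167.]
 [ 488. -231.  166.]
 [ 489. -230.  130.]
 [ 487. -231.  145.]
 [ 485. -230.  133.]
 [ 402. -203.  169.]
 [ 401. -202.  134.]
 [ 400. -202.  150.]
 [ 397. -201.  137.]
 [ 396. -200.  167.]
 [ 394. -202.  128.]
 [ 393. -201.  159.]
 [ 393. -203.  170.]
 [ 387. -203.  146.]]
```

Call:
apply_moves([
  {"jaw":1,"xyz":[-2,1,40],"twist":0},
  {"jaw":1,"xyz":[-2,1,75],"twist":0},
  {"jaw":1,"xyz":[-3,1,95],"twist":0},
  {"jaw":1,"xyz":[-3,1,105],"twist":0},
  {"jaw":1,"xyz":[-3,1,105],"twist":0},
])

```text
time: 9.55
ee_pos: [0.4365, -0.2225, -0.0161]
tcp_rot: [-178.2, -2.4, 71.7]
wrist_force: [-0.8, -0.1, -0.0]
opening: 0.0856
grasp_force: 0.0
```

```bash
python3 - <<'E'
from h import *
go(437.6,-226.5,-20,71.2)
im,d=snap('side','s5')
cv2.imwrite('pics/s5c.png',cv2.resize(im[210:330,170:310,::-1],None,fx=4,fy=4))
E
```

```text
pose [ 436.5 -222.5  -16.1] yaw 71.7 -> xyz [-3.6  2.4  3.7] twist 0.009 rows 0.1
```

View pics/s5c.png

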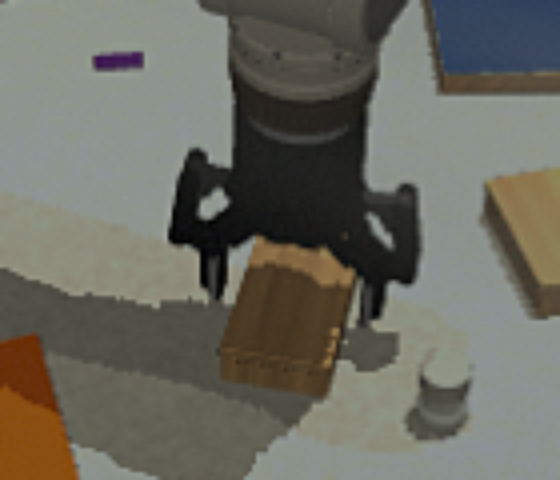

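The fingers at (213,295) and (370,320) straddle box_a near its middle; I'll go a little lower and close.

Call:
apply_moves([
  {"jaw":1,"xyz":[-3,2,6],"twist":0},
  {"jaw":0.5,"xyz":[-3,2,6],"twist":0},
  {"jaw":0.2,"xyz":[-3,2,6],"twist":0},
  {"jaw":0.2,"xyz":[-3,2,6],"twist":0},
  {"jaw":0.2,"xyz":[-3,2,6],"twist":0},
], grip_force=40)

```text
time: 10.22
ee_pos: [0.4373, -0.2265, -0.0223]
tcp_rot: [-178.2, -2.4, 71.6]
wrist_force: [-1.1, -1.3, 4.2]
opening: 0.0655
grasp_force: 45.8
```

Call:
apply_moves([
  {"jaw":-0.2,"xyz":[0,0,0],"twist":0},
  {"jaw":-0.2,"xyz":[0,0,0],"twist":0},
  {"jaw":-0.2,"xyz":[0,0,-40],"twist":0},
  {"jaw":-0.2,"xyz":[0,0,-80],"twist":0},
])

```text
time: 10.72
ee_pos: [0.4378, -0.2298, 0.0574]
tcp_rot: [-178.1, -2.4, 71.6]
wrist_force: [-0.3, -1.3, -0.9]
opening: 0.0658
grasp_force: 44.7
```

```bash
python3 - <<'E'
from h import *
go(631.5,60,70,85.7)
im,d=camera('side');boxes('side',d,im,.03,.12,(.35,.55,-.35,-.1),60)
E
```

```text
pose [ 437.8 -229.8   57.4] yaw 71.6 -> xyz [336.3  92.5  -1.6] twist -0.245 rows 5.6
side px [242. 267.] ctr 431.8 -246.5 sz 93 89 yaw 52.2 z 0.106 n 1067 rgb [80. 65. 45.]
side px [281. 303.] ctr 512.5 -312.2 sz 32 25 yaw 81.0 z 0.0402 n 138 rgb [118. 118. 105.]
```

Call:
apply_moves([
  {"jaw":-0.2,"xyz":[55,15,-10],"twist":-0.05},
  {"jaw":-0.2,"xyz":[112,31,-10],"twist":-0.1},
  {"jaw":-0.2,"xyz":[169,47,-8],"twist":-0.15},
  {"jaw":-0.2,"xyz":[226,63,-6],"twist":-0.2},
  {"jaw":-0.2,"xyz":[283,78,-4],"twist":-0.245},
])

```text
time: 11.4
ee_pos: [0.6023, 0.0154, 0.0698]
tcp_rot: [-178.8, -2.7, 85.8]
wrist_force: [1.4, -0.6, -0.2]
opening: 0.0654
grasp_force: 44.8
```

```bash
python3 -c "
from h import *
go(631.5,60,40,85.7);print(sensors.get_obs()['opening'])"
```

```text
pose [602.3  15.4  69.8] yaw 85.8 -> xyz [45.2 26.5 31.5] twist 0.001 rows 1.0
0.06544108864405074
```

Call:
apply_moves([
  {"jaw":-0.2,"xyz":[22,13,15],"twist":0},
  {"jaw":-0.2,"xyz":[45,26,31],"twist":0},
  {"jaw":-0.2,"xyz":[45,26,31],"twist":0},
  {"jaw":-0.2,"xyz":[45,26,31],"twist":0},
])

```text
time: 11.9
ee_pos: [0.63, 0.0576, 0.0409]
tcp_rot: [-178.8, -2.7, 85.7]
wrist_force: [-0.0, -0.3, 0.1]
opening: 0.0654
grasp_force: 44.7
```

```bash
python3 -c "
from h import *
go(631.5,60,-2,85.7);print(sensors.get_obs()['opening'])"
```

```text
pose [630.   57.6  40.9] yaw 85.7 -> xyz [ 0.4  2.3 42.9] twist -0.0 rows 0.7
0.06544790482295147
```

Call:
apply_moves([
  {"jaw":-0.2,"xyz":[0,2,25],"twist":0},
  {"jaw":-0.2,"xyz":[0,2,40],"twist":0},
  {"jaw":-0.2,"xyz":[0,2,45],"twist":0},
  {"jaw":-0.2,"xyz":[0,2,45],"twist":0},
])

```text
time: 12.4
ee_pos: [0.6316, 0.0597, -0.0035]
tcp_rot: [-178.8, -2.8, 85.7]
wrist_force: [0.5, 0.9, 0.0]
opening: 0.0655
grasp_force: 44.2
```

Call:
apply_moves([
  {"jaw":1,"xyz":[0,0,0],"twist":0},
  {"jaw":1,"xyz":[0,0,0],"twist":0},
  {"jaw":1,"xyz":[0,0,-2],"twist":0},
  {"jaw":1,"xyz":[0,0,-50],"twist":0},
  {"jaw":1,"xyz":[0,0,-100],"twist":0},
])

```text
time: 13.02
ee_pos: [0.6328, 0.055, 0.0968]
tcp_rot: [-178.7, -2.7, 85.7]
wrist_force: [0.3, 1.1, 0.7]
opening: 0.0854
grasp_force: 0.0
```

```bash
python3 -c "
from h import *
go(610.5,-186,120,97)"
```

```text
pose [632.8  55.   96.8] yaw 85.7 -> xyz [-240.6   -4.9  -34.6] twist -0.197 rows 3.9
```

Call:
apply_moves([
  {"jaw":1,"xyz":[-60,-1,-20],"twist":-0.1},
  {"jaw":1,"xyz":[-120,-2,-20],"twist":-0.2},
  {"jaw":1,"xyz":[-180,-4,-20],"twist":-0.2},
  {"jaw":1,"xyz":[-240,-5,-20],"twist":-0.2},
  {"jaw":1,"xyz":[-240,-5,-20],"twist":-0.2},
])

```text
time: 13.65
ee_pos: [0.6097, -0.1885, 0.1041]
tcp_rot: [-179.3, -2.9, 96.9]
wrist_force: [0.5, 1.1, 0.6]
opening: 0.0856
grasp_force: 0.0
```

```bash
python3 - <<'E'
from h import *
for n,f in(('top','t6'),('side','s6')):
    im,d=snap(n,f);print('t');boxes(n,d,im,.037,.055,(.5,.75,-.05,.2),200);boxes(n,d,im,.024,.036,(.55,.68,-.45,-.1),150)
go(610.5,-186,20,97.3)
E
```

```text
t
top px [239. 162.] ctr 632.3 61.3 sz 112 67 yaw 85.6 z 0.0466 n 562 rgb [113. 108.  75.]
top px [299. 170.] ctr 607.9 -163.6 sz 60 60 yaw 7.5 z 0.0294 n 195 rgb [113. 107.  78.]
t
side px [309. 267.] ctr 609.8 -188.3 sz 105 62 yaw -82.7 z 0.0278 n 635 rgb [117.  99.  70.]
side px [324. 317.] ctr 605.5 -354.9 sz 76 43 yaw 76.1 z 0.0273 n 483 rgb [139. 123.  80.]
pose [ 610.5 -185.1  104.5] yaw 97.1 -> xyz [-5.2  0.8 84.4] twist -0.004 rows 1.4
```

Call:
apply_moves([
  {"jaw":1,"xyz":[-3,1,50],"twist":0},
  {"jaw":1,"xyz":[-6,1,100],"twist":0},
  {"jaw":1,"xyz":[-7,1,120],"twist":0},
  {"jaw":1,"xyz":[-7,1,126],"twist":0},
  {"jaw":1,"xyz":[-7,1,126],"twist":0},
])

```text
time: 14.38
ee_pos: [0.6113, -0.185, -0.0201]
tcp_rot: [-179.5, -2.9, 97.2]
wrist_force: [0.4, 0.2, 0.2]
opening: 0.0855
grasp_force: 0.0
```

```bash
python3 - <<'E'
from h import *
go(610.5,-186.3,-21,97.3)
im,d=camera('side');cv2.imwrite('pics/s7c.png',cv2.resize(im[200:300,240:360,::-1],None,fx=4,fy=4))
E
```

```text
pose [ 611.3 -185.   -20.1] yaw 97.2 -> xyz [-1.2 -0.9  0.8] twist -0.002 rows 0.0
```

View pics/s7c.png

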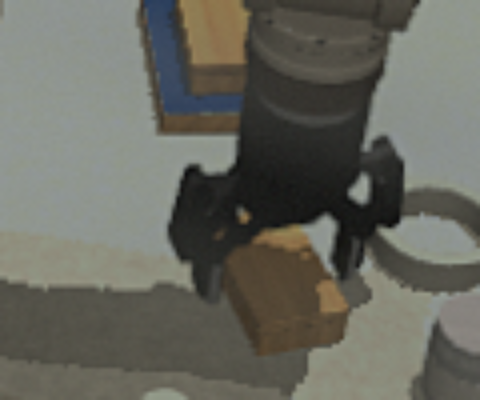

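Box_b lies between the fingers at (208,280) and (345,265), and box_a sits on the board at (215,50). Closing on box_b.

Call:
apply_moves([
  {"jaw":0.4,"xyz":[-1,-1,2],"twist":0},
  {"jaw":0.0,"xyz":[-1,-1,2],"twist":0},
  {"jaw":-0.2,"xyz":[-1,-1,2],"twist":0},
  {"jaw":-0.2,"xyz":[-1,-1,2],"twist":0},
  {"jaw":-0.2,"xyz":[-1,-1,2],"twist":0},
])

```text
time: 15.05
ee_pos: [0.611, -0.1867, -0.0218]
tcp_rot: [-179.6, -2.9, 97.2]
wrist_force: [0.7, 0.1, 5.3]
opening: 0.0594
grasp_force: 45.4
```

Call:
apply_moves([
  {"jaw":-0.3,"xyz":[0,0,0],"twist":0},
  {"jaw":-0.3,"xyz":[0,0,-40],"twist":0},
  {"jaw":-0.3,"xyz":[0,0,-90],"twist":0},
  {"jaw":-0.3,"xyz":[0,0,-110],"twist":0},
  {"jaw":-0.3,"xyz":[0,0,-110],"twist":0},
])

```text
time: 15.68
ee_pos: [0.6123, -0.1921, 0.0882]
tcp_rot: [-179.6, -2.8, 97.1]
wrist_force: [0.3, 0.4, -1.4]
opening: 0.0594
grasp_force: 43.4
```

```bash
python3 -c "
from h import *
go(632,60,80,85.7)"
```

```text
pose [ 612.3 -192.1   88.2] yaw 97.1 -> xyz [247.   51.1  20.1] twist 0.2 rows 4.0
```

Call:
apply_moves([
  {"jaw":-0.3,"xyz":[60,12,0],"twist":0.05},
  {"jaw":-0.3,"xyz":[120,25,5],"twist":0.1},
  {"jaw":-0.3,"xyz":[180,38,12],"twist":0.15},
  {"jaw":-0.3,"xyz":[235,49,20],"twist":0.2},
  {"jaw":-0.3,"xyz":[247,51,20],"twist":0.2},
])

```text
time: 16.3
ee_pos: [0.6296, 0.0637, 0.0758]
tcp_rot: [-178.6, -2.7, 85.9]
wrist_force: [0.7, -1.0, -0.3]
opening: 0.0591
grasp_force: 43.4
```

Call:
apply_moves([
  {"jaw":-0.3,"xyz":[0,0,0],"twist":0},
  {"jaw":-0.3,"xyz":[0,0,0],"twist":0},
  {"jaw":-0.3,"xyz":[0,0,0],"twist":0},
])

```text
time: 16.68
ee_pos: [0.6309, 0.059, 0.0782]
tcp_rot: [-178.8, -2.7, 85.6]
wrist_force: [-1.2, 0.1, -1.3]
opening: 0.0595
grasp_force: 43.4
```

```bash
python3 -c "
from h import *
go(632,60,24.5,85.7);print(sensors.get_obs()['opening'])"
```

```text
pose [630.9  59.   78.2] yaw 85.6 -> xyz [-1.5  2.1 53.6] twist -0.002 rows 0.9
0.05948829464045017
```

Call:
apply_moves([
  {"jaw":-0.3,"xyz":[-1,2,30],"twist":0},
  {"jaw":-0.3,"xyz":[-1,2,48],"twist":0},
  {"jaw":-0.3,"xyz":[-1,2,54],"twist":0},
  {"jaw":-0.3,"xyz":[-1,2,54],"twist":0},
])

```text
time: 17.18
ee_pos: [0.632, 0.0615, 0.0249]
tcp_rot: [-178.8, -2.7, 85.6]
wrist_force: [0.5, 0.4, -0.6]
opening: 0.0594
grasp_force: 43.5
```

Call:
apply_moves([
  {"jaw":1,"xyz":[0,0,0],"twist":0},
  {"jaw":1,"xyz":[0,0,0],"twist":0},
  {"jaw":1,"xyz":[0,0,-5],"twist":0},
  {"jaw":1,"xyz":[0,0,-50],"twist":0},
  {"jaw":1,"xyz":[0,0,-100],"twist":0},
])

```text
time: 17.8
ee_pos: [0.633, 0.0571, 0.1249]
tcp_rot: [-178.7, -2.7, 85.7]
wrist_force: [1.4, -0.8, 0.4]
opening: 0.085
grasp_force: 0.0
```

```bash
python3 -c "
from h import *
go(429.5,175,110,114)"
```

```text
pose [633.   57.1 124.9] yaw 85.7 -> xyz [ 101.5 -211.3   24.5] twist -0.494 rows 3.8
```

Call:
apply_moves([
  {"jaw":1,"xyz":[24,-53,0],"twist":-0.12},
  {"jaw":1,"xyz":[50,-106,0],"twist":-0.25},
  {"jaw":1,"xyz":[76,-159,10],"twist":-0.37},
  {"jaw":1,"xyz":[101,-211,20],"twist":-0.49},
  {"jaw":1,"xyz":[101,-211,20],"twist":-0.494},
])

```text
time: 18.42
ee_pos: [0.4277, 0.1756, 0.1136]
tcp_rot: [179.7, -3.0, 114.3]
wrist_force: [0.7, -0.4, -0.1]
opening: 0.0852
grasp_force: 0.0
```

```bash
python3 - <<'E'
from h import *
for n,f in(('top','t8'),('side','s8')):
    im,d=snap(n,f);print('t');boxes(n,d,im,.06,.09,(.5,.75,-.05,.2),200);boxes(n,d,im,.021,.036,(.36,.5,.1,.25),100)
go(429.5,175,-21,114.3)
E
```

```text
t
top px [238. 161.] ctr 632.5 63.6 sz 102 61 yaw 86.2 z 0.0746 n 496 rgb [112. 109.  76.]
t
side px [297. 199.] ctr 631.4 61.2 sz 108 60 yaw 87.3 z 0.0727 n 457 rgb [119. 104.  69.]
side px [226. 194.] ctr 428.1 172.3 sz 95 56 yaw -65.2 z 0.0269 n 300 rgb [103.  88.  64.]
pose [430.7 174.7 114.1] yaw 114.1 -> xyz [ -6.2  -1.7 135. ] twist -0.004 rows 2.2
```

Call:
apply_moves([
  {"jaw":1,"xyz":[-2,-1,50],"twist":0},
  {"jaw":1,"xyz":[-4,-1,100],"twist":0},
  {"jaw":1,"xyz":[-6,-2,127],"twist":0},
  {"jaw":1,"xyz":[-6,-2,135],"twist":0},
  {"jaw":1,"xyz":[-6,-2,135],"twist":0},
])

```text
time: 19.15
ee_pos: [0.4296, 0.1745, -0.0213]
tcp_rot: [179.7, -3.0, 114.0]
wrist_force: [0.2, -0.4, -0.3]
opening: 0.0854
grasp_force: 0.0
```

```bash
python3 - <<'E'
from h import *
go(429.5,175,-22,114.3)
E
```

```text
pose [429.6 174.5 -21.3] yaw 114.0 -> xyz [0.5 0.1 0.7] twist -0.006 rows 0.0
```

Call:
apply_moves([
  {"jaw":0.3,"xyz":[0,0,-3],"twist":0},
  {"jaw":0.0,"xyz":[0,0,-3],"twist":0},
  {"jaw":-0.3,"xyz":[0,0,-3],"twist":0},
  {"jaw":-0.3,"xyz":[0,0,-3],"twist":0},
  {"jaw":-0.3,"xyz":[0,0,-3],"twist":0},
])

```text
time: 19.77
ee_pos: [0.43, 0.1749, -0.0171]
tcp_rot: [179.6, -3.0, 114.0]
wrist_force: [0.6, -1.1, 5.8]
opening: 0.0533
grasp_force: 41.9
```

Call:
apply_moves([
  {"jaw":-0.4,"xyz":[0,0,0],"twist":0},
  {"jaw":-0.4,"xyz":[0,0,-45],"twist":0},
  {"jaw":-0.4,"xyz":[0,0,-90],"twist":0},
  {"jaw":-0.4,"xyz":[0,0,-135],"twist":0},
  {"jaw":-0.4,"xyz":[0,0,-135],"twist":0},
])

```text
time: 20.4
ee_pos: [0.4331, 0.1685, 0.1203]
tcp_rot: [179.4, -3.0, 114.0]
wrist_force: [1.3, 0.4, -0.2]
opening: 0.0532
grasp_force: 43.0
```

```bash
python3 -c "
from h import *
go(632,60,110,85.7)"
```

```text
pose [433.1 168.5 120.3] yaw 114.0 -> xyz [-180.4  137.4    2.6] twist 0.495 rows 3.6
```

Call:
apply_moves([
  {"jaw":-0.4,"xyz":[-48,36,0],"twist":0.12},
  {"jaw":-0.4,"xyz":[-96,72,0],"twist":0.25},
  {"jaw":-0.4,"xyz":[-140,106,0],"twist":0.37},
  {"jaw":-0.4,"xyz":[-180,137,2],"twist":0.49},
  {"jaw":-0.4,"xyz":[-180,137,2],"twist":0.495},
])

```text
time: 21.02
ee_pos: [0.6307, 0.0577, 0.102]
tcp_rot: [-178.6, -2.7, 85.4]
wrist_force: [-0.8, -0.5, -1.2]
opening: 0.053
grasp_force: 42.9
```

Call:
apply_moves([
  {"jaw":-0.4,"xyz":[0,0,0],"twist":0},
  {"jaw":-0.4,"xyz":[0,0,0],"twist":0},
  {"jaw":-0.4,"xyz":[0,0,0],"twist":0},
])

```text
time: 21.4
ee_pos: [0.6289, 0.0602, 0.106]
tcp_rot: [-178.9, -2.8, 85.7]
wrist_force: [0.8, -0.2, -0.7]
opening: 0.0533
grasp_force: 42.9
```

```bash
python3 -c "
from h import *
go(632,60,57,85.8);print(sensors.get_obs()['opening'])"
```

```text
pose [628.9  60.2 106. ] yaw 85.7 -> xyz [-2.3  4.  48.9] twist -0.002 rows 0.8
0.053321125836483206
```

Call:
apply_moves([
  {"jaw":-0.4,"xyz":[-2,3,25],"twist":0},
  {"jaw":-0.4,"xyz":[-2,4,42],"twist":0},
  {"jaw":-0.4,"xyz":[-2,4,48],"twist":0},
  {"jaw":-0.4,"xyz":[-2,4,48],"twist":0},
])

```text
time: 21.9
ee_pos: [0.6325, 0.0598, 0.0578]
tcp_rot: [-178.9, -2.8, 85.6]
wrist_force: [-0.2, 0.6, -0.3]
opening: 0.0533
grasp_force: 43.0
```

```bash
python3 -c "
from h import *
go(632,60,57,85.8);o=sensors.get_obs();print(o['opening'],o['wrist_force'])
im,d=camera('side');boxes('side',d,im,.093,.12,(.55,.75,-.05,.2),40)
cv2.imwrite('pics/s9c.png',cv2.resize(im[130:250,230:370,::-1],None,fx=4,fy=4))"
```

```text
pose [632.5  59.8  57.8] yaw 85.6 -> xyz [ 0.1 -0.5  0.8] twist -0.003 rows 0.0
0.05332024081735662 [-0.17800209  0.5853114  -0.28515428]
side px [299. 190.] ctr 631.2 55.1 sz 96 80 yaw -77.8 z 0.1019 n 399 rgb [78. 64. 43.]
```

View pics/s9c.png

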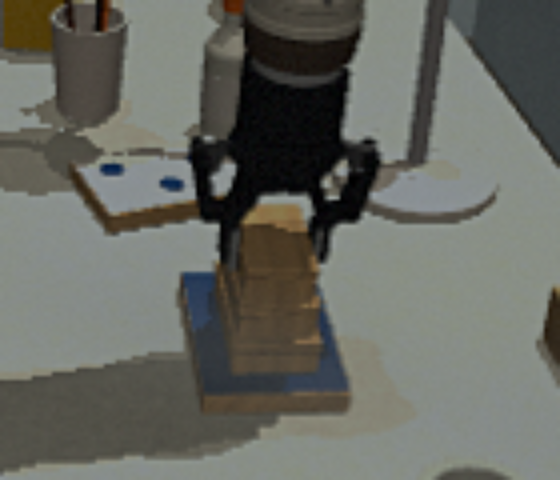

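The crop shows box_c held on the stack at (280,250), with b and a below it and all three in line. Lowering 1 mm, then releasing.

Call:
apply_moves([
  {"jaw":-0.4,"xyz":[0,0,1],"twist":0},
  {"jaw":0.5,"xyz":[0,0,1],"twist":0},
  {"jaw":1,"xyz":[0,0,0],"twist":0},
  {"jaw":1,"xyz":[0,0,-5],"twist":0},
  {"jaw":1,"xyz":[0,0,-50],"twist":0},
])

```text
time: 22.58
ee_pos: [0.6314, 0.0571, 0.1045]
tcp_rot: [-178.4, -2.7, 85.6]
wrist_force: [0.9, 0.1, -0.1]
opening: 0.0853
grasp_force: 0.0
```

```bash
python3 -c "
from h import *
go(606,-353,110,77.5)"
```

```text
pose [631.4  57.1 104.5] yaw 85.6 -> xyz [-410.1    5.3  -25. ] twist 0.142 rows 6.6
```

Call:
apply_moves([
  {"jaw":1,"xyz":[-50,1,-40],"twist":0.05},
  {"jaw":1,"xyz":[-110,2,-40],"twist":0.14},
  {"jaw":1,"xyz":[-170,3,-35],"twist":0.14},
  {"jaw":1,"xyz":[-230,4,-30],"twist":0.14},
  {"jaw":1,"xyz":[-290,5,-25],"twist":0.14},
])

```text
time: 23.2
ee_pos: [0.6163, -0.2352, 0.1182]
tcp_rot: [-178.5, -2.6, 77.6]
wrist_force: [0.6, 0.6, -0.5]
opening: 0.0852
grasp_force: 0.0
```

```bash
python3 -c "
from h import *
go(606,-353,80,77.3)
for n,f in(('top','t10'),('side','s10')):
    im,d=snap(n,f);print('t');boxes(n,d,im,.09,.12,(.5,.75,-.05,.2),200);boxes(n,d,im,.021,.036,(.55,.68,-.45,-.28),100)
"
```

```text
pose [ 616.3 -235.2  118.2] yaw 77.6 -> xyz [-118.9   16.1   32.5] twist 0.005 rows 2.0
t
top px [238. 159.] ctr 633.7 61.8 sz 92 55 yaw 86.3 z 0.1025 n 413 rgb [113. 108.  75.]
t
side px [298. 191.] ctr 632.9 57.4 sz 98 54 yaw 84.9 z 0.1006 n 377 rgb [134. 113.  74.]
side px [324. 317.] ctr 605.8 -353.4 sz 76 43 yaw 76.8 z 0.0274 n 505 rgb [135. 118.  76.]
```

Call:
apply_moves([
  {"jaw":1,"xyz":[-59,8,10],"twist":0.005},
  {"jaw":1,"xyz":[-118,16,32],"twist":0.005},
  {"jaw":1,"xyz":[-118,16,32],"twist":0.005},
  {"jaw":1,"xyz":[-118,16,32],"twist":0.005},
])

```text
time: 23.8
ee_pos: [0.6063, -0.35, 0.0805]
tcp_rot: [-178.4, -2.6, 77.3]
wrist_force: [-0.0, 1.2, 0.1]
opening: 0.0853
grasp_force: 0.0
```

```bash
python3 -c "
from h import *
go(606,-352.5,-16,77.2)"
```

```text
pose [ 606.3 -350.    80.5] yaw 77.3 -> xyz [-6.9  2.9 96.2] twist 0.002 rows 1.5
```

Call:
apply_moves([
  {"jaw":1,"xyz":[-4,2,45],"twist":0},
  {"jaw":1,"xyz":[-6,3,85],"twist":0},
  {"jaw":1,"xyz":[-7,3,96],"twist":0},
  {"jaw":1,"xyz":[-7,3,96],"twist":0},
])

```text
time: 24.3
ee_pos: [0.6065, -0.3521, -0.0149]
tcp_rot: [-178.4, -2.5, 77.4]
wrist_force: [-0.7, 0.0, 1.4]
opening: 0.0855
grasp_force: 0.0
```

```bash
python3 -c "
from h import *
go(606,-352.5,-16,77.2)
im,d=camera('side');cv2.imwrite('pics/s11c.png',cv2.resize(im[240:360,250:390,::-1],None,fx=4,fy=4))"
```

```text
pose [ 606.5 -352.1  -14.9] yaw 77.4 -> xyz [-0.5 -0.4  1.1] twist 0.003 rows 0.0
```

View pics/s11c.png

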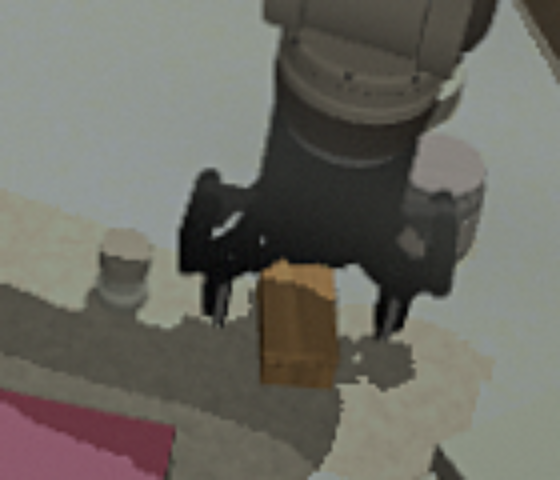

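Box_e (300,325) is centred between the fingers (218,310) and (390,320), clear of the tin. Closing.

Call:
apply_moves([
  {"jaw":0.3,"xyz":[0,0,0],"twist":0},
  {"jaw":0.0,"xyz":[0,0,0],"twist":0},
  {"jaw":-0.3,"xyz":[0,0,0],"twist":0},
  {"jaw":-0.5,"xyz":[0,0,0],"twist":0},
  {"jaw":-0.5,"xyz":[0,0,0],"twist":0},
])

```text
time: 24.98
ee_pos: [0.6065, -0.3533, -0.0147]
tcp_rot: [-178.5, -2.5, 77.3]
wrist_force: [-0.7, -0.7, 4.9]
opening: 0.0417
grasp_force: 41.5
```

Call:
apply_moves([
  {"jaw":-0.5,"xyz":[0,0,0],"twist":0},
  {"jaw":-0.5,"xyz":[0,0,-45],"twist":0},
  {"jaw":-0.5,"xyz":[0,0,-95],"twist":0},
  {"jaw":-0.5,"xyz":[0,0,-150],"twist":0},
  {"jaw":-0.5,"xyz":[0,0,-160],"twist":0},
])

```text
time: 25.6
ee_pos: [0.61, -0.3619, 0.149]
tcp_rot: [-178.8, -2.4, 77.3]
wrist_force: [-0.3, -0.3, -0.6]
opening: 0.0415
grasp_force: 40.6
```

```bash
python3 -c "
from h import *
go(632.5,59.5,145,85.7)"
```

```text
pose [ 610.  -361.9  149. ] yaw 77.3 -> xyz [415.5 -70.2  23. ] twist -0.146 rows 6.8
```

Call:
apply_moves([
  {"jaw":-0.5,"xyz":[50,-8,0],"twist":-0.05},
  {"jaw":-0.5,"xyz":[105,-18,5],"twist":-0.1},
  {"jaw":-0.5,"xyz":[160,-27,8],"twist":-0.14},
  {"jaw":-0.5,"xyz":[215,-36,12],"twist":-0.146},
  {"jaw":-0.5,"xyz":[270,-45,15],"twist":-0.146},
])

```text
time: 26.22
ee_pos: [0.6234, -0.0853, 0.1411]
tcp_rot: [-178.7, -2.8, 85.7]
wrist_force: [0.6, 0.4, 0.8]
opening: 0.0417
grasp_force: 40.5
```

```bash
python3 -c "
from h import *
go(632.5,59.5,140,85.7)"
```

```text
pose [623.4 -85.3 141.1] yaw 85.7 -> xyz [144.9  -1.7   8.2] twist -0.0 rows 2.3
```

Call:
apply_moves([
  {"jaw":-0.5,"xyz":[50,-1,4],"twist":0},
  {"jaw":-0.5,"xyz":[100,-2,6],"twist":0},
  {"jaw":-0.5,"xyz":[135,-2,8],"twist":0},
  {"jaw":-0.5,"xyz":[140,-2,8],"twist":0},
  {"jaw":-0.5,"xyz":[140,-2,8],"twist":0},
])

```text
time: 26.85
ee_pos: [0.6321, 0.0527, 0.1403]
tcp_rot: [-178.8, -2.7, 85.7]
wrist_force: [0.2, -0.4, -0.2]
opening: 0.0413
grasp_force: 40.5
```

```bash
python3 -c "
from h import *
go(632.5,60,88,85.8);print(sensors.get_obs()['opening'])
im,d=camera('top');boxes('top',d,im,.017,.0225,(.5,.75,-.05,.2),100)"
```

```text
pose [632.1  52.7 140.3] yaw 85.7 -> xyz [ 4.8  1.  52.5] twist -0.002 rows 0.8
0.04128709067049055
```

Call:
apply_moves([
  {"jaw":-0.5,"xyz":[3,1,28],"twist":0},
  {"jaw":-0.5,"xyz":[5,1,46],"twist":0},
  {"jaw":-0.5,"xyz":[5,1,52],"twist":0},
  {"jaw":-0.5,"xyz":[5,1,52],"twist":0},
])

```text
time: 27.4
ee_pos: [0.6327, 0.0599, 0.0892]
tcp_rot: [-178.8, -2.7, 85.7]
wrist_force: [-0.4, -0.3, 0.0]
opening: 0.0412
grasp_force: 40.6
```

```bash
python3 -c "
from h import *
go(632.5,60,88,85.8);o=sensors.get_obs();print(o['opening'],o['wrist_force'])"
```

```text
pose [632.7  59.9  89.2] yaw 85.7 -> xyz [ 0.1 -0.2  1.2] twist -0.003 rows 0.0
0.04122981983778217 [-0.44856695 -0.30658604  0.04760723]
```

Call:
apply_moves([
  {"jaw":-0.5,"xyz":[0,0,2],"twist":0},
  {"jaw":0.3,"xyz":[0,0,2],"twist":0},
  {"jaw":0.6,"xyz":[0,0,1],"twist":0},
  {"jaw":0.6,"xyz":[0,0,-5],"twist":0},
  {"jaw":0.6,"xyz":[0,0,-50],"twist":0},
])

```text
time: 28.02
ee_pos: [0.6321, 0.0578, 0.137]
tcp_rot: [-178.5, -2.7, 85.7]
wrist_force: [0.6, 0.8, 0.8]
opening: 0.0684
grasp_force: 0.0
```

Call:
apply_moves([
  {"jaw":0.6,"xyz":[0,0,-60],"twist":0},
  {"jaw":0,"xyz":[-40,0,-110],"twist":0},
  {"jaw":-1,"xyz":[-100,0,-110],"twist":0},
  {"jaw":-1,"xyz":[-150,0,-110],"twist":0},
  {"jaw":-1,"xyz":[-200,0,-110],"twist":0},
])

```text
time: 28.65
ee_pos: [0.6203, -0.1485, 0.2401]
tcp_rot: [-178.9, -2.7, 85.7]
wrist_force: [0.9, -0.2, -0.3]
opening: -0.0
grasp_force: 0.0
```

```bash
python3 -c "
from h import *
for n,f in(('top','t12'),('side','s12')):
    im,d=snap(n,f);lamp(n,d);boxes(n,d,im,.12,.145,(.5,.75,-.05,.2),80);boxes(n,d,im,.02,.034,(.3,.7,-.45,.25),100)
go(400,180,280,60)
im=cv2.imread('pics/s12.png');cv2.imwrite('pics/s12c.png',cv2.resize(im[60:260,180:400],None,fx=3,fy=3))
"
```

```text
top handle theta -0.329 153
head [537.2 386.9] 64.9
top px [238. 157.] ctr 633.4 62.7 sz 72 45 yaw 87.5 z 0.1303 n 265 rgb [112. 111.  77.]
top px [373. 212.] ctr 461.5 -431.5 sz 105 61 yaw -19.5 z 0.0281 n 362 rgb [113.  91. 100.]
side handle theta -0.315 103
head [537.5 382.4] 62.7
side px [299. 182.] ctr 633.0 58.5 sz 74 42 yaw 87.1 z 0.1288 n 221 rgb [131. 115.  74.]
side px [264. 350.] ctr 460.9 -433.3 sz 102 61 yaw -21.7 z 0.0273 n 964 rgb [134.  84. 101.]
pose [ 619.8 -151.3  239.2] yaw 85.4 -> xyz [ 314.2 -246.   -20.8] twist 0.444 rows 6.4
```

View pics/s12c.png

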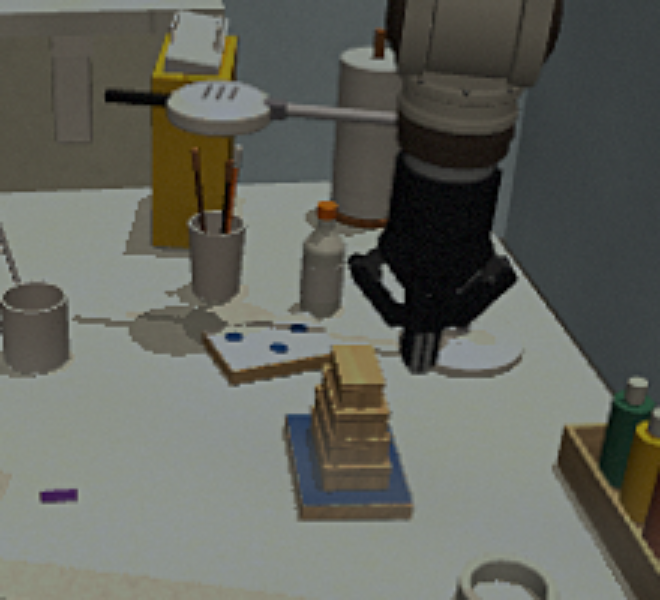

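The tower of four stands straight at (355,430). The lamp is parked with its handle at (135,97). Next I'll go to the far side of the handle to push it back.

```bash
python3 -c "
from h import *
go(480,200,320,85.5);go(458,456,320,85.5)"
```

```text
pose [ 619.8 -151.3  239.2] yaw 85.4 -> xyz [ 342.4 -168.7  -61.2] twist -0.001 rows 6.2
pose [ 619.8 -151.3  239.2] yaw 85.4 -> xyz [ 595.6 -210.8  -48.4] twist -0.001 rows 10.1
```

Call:
apply_moves([
  {"jaw":-1,"xyz":[0,-30,-50],"twist":0},
  {"jaw":-1,"xyz":[25,-65,-80],"twist":0},
  {"jaw":-1,"xyz":[75,-95,-80],"twist":0},
  {"jaw":-1,"xyz":[130,-120,-80],"twist":0},
  {"jaw":-1,"xyz":[190,-135,-75],"twist":0},
])

```text
time: 29.38
ee_pos: [0.5003, 0.0504, 0.3277]
tcp_rot: [-178.9, -2.8, 85.6]
wrist_force: [1.1, 1.1, -0.1]
opening: 0.0002
grasp_force: 0.0
```

Call:
apply_moves([
  {"jaw":-1,"xyz":[60,-11,3],"twist":0},
  {"jaw":-1,"xyz":[120,-22,6],"twist":0},
  {"jaw":-1,"xyz":[180,-33,9],"twist":0},
  {"jaw":-1,"xyz":[240,-44,12],"twist":0},
  {"jaw":-1,"xyz":[300,-55,15],"twist":0},
])

```text
time: 30.0
ee_pos: [0.4679, 0.3547, 0.3276]
tcp_rot: [-178.9, -2.8, 85.7]
wrist_force: [0.8, 0.3, 0.5]
opening: 0.0002
grasp_force: 0.0
```

```bash
python3 -c "
from h import *
go(458,456,320,85.5);o=sensors.get_obs();print(o['q'])"
```

```text
pose [467.9 354.7 327.6] yaw 85.7 -> xyz [ 99.7 -17.2  12.8] twist 0.004 rows 1.6
[ 35.68408     14.12495756  33.53235636 108.49174893   2.88228561
 129.95975519]
```

Call:
apply_moves([
  {"jaw":-1,"xyz":[50,-9,4],"twist":0},
  {"jaw":-1,"xyz":[100,-17,10],"twist":0},
  {"jaw":-1,"xyz":[100,-17,10],"twist":0},
  {"jaw":-1,"xyz":[98,-17,50],"twist":0},
  {"jaw":-1,"xyz":[96,-17,88],"twist":0},
])

```text
time: 30.62
ee_pos: [0.4576, 0.4535, 0.2438]
tcp_rot: [-178.9, -2.8, 85.7]
wrist_force: [0.0, -0.3, 0.3]
opening: 0.0001
grasp_force: 0.0
```

```bash
python3 - <<'E'
from h import *
for th in (-.33,-.2,-.1,-0.,.1,.2): go(822-398*np.cos(th)-20*np.sin(th),293.5-398*np.sin(th)+20*np.cos(th),245,85.6)
im,d=camera('side');cv2.imwrite('pics/s13c.png',cv2.resize(im[50:210,150:310,::-1],None,fx=3,fy=3))
E
```

```text
pose [457.6 453.5 243.8] yaw 85.7 -> xyz [-12.4  -4.8  -1.8] twist 0.002 rows 0.2
pose [457.6 453.5 243.8] yaw 85.7 -> xyz [-62.6 -17.1  -4. ] twist 0.002 rows 1.0
pose [457.6 453.5 243.8] yaw 85.7 -> xyz [-102.1  -22.1   -5.8] twist 0.002 rows 1.7
pose [457.6 453.5 243.8] yaw 85.7 -> xyz [-141.9  -23.2   -7.8] twist 0.002 rows 2.3
pose [457.6 453.5 243.8] yaw 85.7 -> xyz [-181.5  -20.2   -9.8] twist 0.002 rows 2.9
pose [457.6 453.5 243.8] yaw 85.7 -> xyz [-220.7  -13.3  -11.9] twist 0.002 rows 3.5
```

View pics/s13c.png

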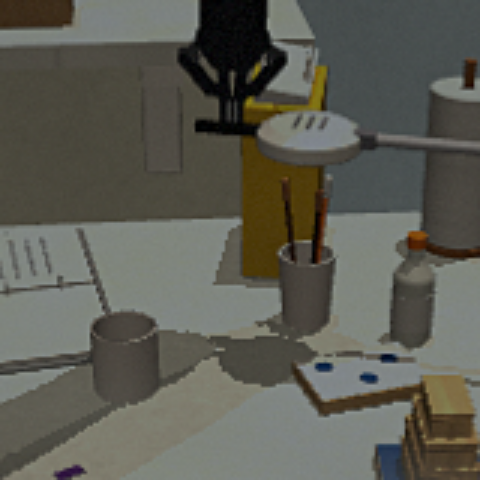

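The shut fingers (230,100) are behind the handle bar (225,127). Pushing it back towards the tower.

Call:
apply_moves([
  {"jaw":-1,"xyz":[-12,-5,-1],"twist":0},
  {"jaw":-1,"xyz":[-40,-12,-2],"twist":0},
  {"jaw":-1,"xyz":[-80,-20,-4],"twist":0},
  {"jaw":-1,"xyz":[-120,-23,-6],"twist":0},
  {"jaw":-1,"xyz":[-160,-22,-7],"twist":0},
])

```text
time: 31.3
ee_pos: [0.4235, 0.2943, 0.2457]
tcp_rot: [-178.9, -2.9, 85.7]
wrist_force: [0.8, 1.2, 0.8]
opening: 0.0004
grasp_force: 0.5
```

```bash
python3 - <<'E'
from h import *
im,d=camera('side');lamp('side',d)
for th in (.05,.14,.23,.32,.41,.5): go(822-398*np.cos(th)-20*np.sin(th),293.5-398*np.sin(th)+20*np.cos(th),247,85.6)
E
```

```text
side handle theta 0.061 176
head [526.8 276. ] 58.4
pose [423.3 290.8 246.3] yaw 85.6 -> xyz [ 2.9 -0.  -0.6] twist 0.0 rows 0.0
pose [423.3 290.8 246.3] yaw 85.6 -> xyz [-32.7   4.3  -2.3] twist 0.0 rows 0.5
pose [423.3 290.8 246.3] yaw 85.6 -> xyz [-67.7  11.8  -4.2] twist 0.0 rows 1.1
pose [423.3 290.8 246.3] yaw 85.6 -> xyz [-101.9   22.4   -6. ] twist 0.0 rows 1.7
pose [423.3 290.8 246.3] yaw 85.6 -> xyz [-135.    36.    -7.9] twist 0.0 rows 2.2
pose [423.3 290.8 246.3] yaw 85.6 -> xyz [-166.7   52.6   -9.7] twist 0.0 rows 2.8
```

Call:
apply_moves([
  {"jaw":-1,"xyz":[-33,4,-2],"twist":0},
  {"jaw":-1,"xyz":[-68,12,-4],"twist":0},
  {"jaw":-1,"xyz":[-102,22,-6],"twist":0},
  {"jaw":-1,"xyz":[-135,36,-8],"twist":0},
  {"jaw":-1,"xyz":[-167,53,-10],"twist":0},
])

```text
time: 31.98
ee_pos: [0.4643, 0.1235, 0.2465]
tcp_rot: [-178.9, -2.8, 85.7]
wrist_force: [0.9, 2.4, 0.8]
opening: 0.0001
grasp_force: 0.5
```

```bash
python3 - <<'E'
from h import *
im,d=camera('side');lamp('side',d)
for th in (.5,.58,.66,.74,.8,.85,.88): go(822-398*np.cos(th)-20*np.sin(th),293.5-398*np.sin(th)+20*np.cos(th),247,85.6)
E
```

```text
side handle theta 0.505 204
head [566.8 150.2] 56.6
pose [465.6 120.7 246.1] yaw 85.6 -> xyz [-0.6 -2.5 -0.9] twist -0.0 rows 0.0
pose [465.6 120.7 246.1] yaw 85.6 -> xyz [-27.5  14.6  -2.5] twist -0.0 rows 0.5
pose [465.6 120.7 246.1] yaw 85.6 -> xyz [-52.9  33.8  -4. ] twist -0.0 rows 1.0
pose [465.6 120.7 246.1] yaw 85.6 -> xyz [-76.7  54.9  -5.5] twist -0.0 rows 1.5
pose [465.6 120.7 246.1] yaw 85.6 -> xyz [-93.4  72.   -6.6] twist -0.0 rows 1.9
pose [465.6 120.7 246.1] yaw 85.6 -> xyz [-106.5   87.    -7.5] twist -0.0 rows 2.2
pose [465.6 120.7 246.1] yaw 85.6 -> xyz [-114.    96.3   -8.1] twist -0.0 rows 2.4
```

Call:
apply_moves([
  {"jaw":-1,"xyz":[-27,17,-2],"twist":0},
  {"jaw":-1,"xyz":[-53,36,-3],"twist":0},
  {"jaw":-1,"xyz":[-76,56,-5],"twist":0},
  {"jaw":-1,"xyz":[-87,66,-6],"twist":0},
  {"jaw":-1,"xyz":[-93,72,-6],"twist":0},
])

```text
time: 32.65
ee_pos: [0.5294, 0.0262, 0.2453]
tcp_rot: [-178.8, -2.8, 85.6]
wrist_force: [-0.2, -0.2, -0.3]
opening: 0.0001
grasp_force: 0.4
```

```bash
python3 - <<'E'
from h import *
im,d=camera('side');lamp('side',d);im,d=camera('top');lamp('top',d)
for th in (.8,.84,.87): go(822-398*np.cos(th)-20*np.sin(th),293.5-398*np.sin(th)+20*np.cos(th),247,85.6)
E
```

```text
side handle theta 0.78 241
head [623.3  79.3] 55.8
top handle theta -1.497 45
head [615.   95.7] 57.0
pose [529.3  26.4 244.7] yaw 85.7 -> xyz [-4.3  1.3 -2.6] twist 0.001 rows 0.1
pose [529.3  26.4 244.7] yaw 85.7 -> xyz [-14.8  13.2  -3.3] twist 0.001 rows 0.3
pose [529.3  26.4 244.7] yaw 85.7 -> xyz [-22.4  22.4  -3.9] twist 0.001 rows 0.5
```

Call:
apply_moves([
  {"jaw":-1,"xyz":[-10,9,-3],"twist":0},
  {"jaw":-1,"xyz":[-18,17,-3],"twist":0},
  {"jaw":-1,"xyz":[-22,22,-4],"twist":0},
  {"jaw":-1,"xyz":[-22,22,-4],"twist":0},
  {"jaw":-1,"xyz":[-22,22,-4],"twist":0},
])

```text
time: 33.38
ee_pos: [0.5495, 0.0028, 0.2469]
tcp_rot: [-178.8, -2.7, 85.7]
wrist_force: [0.5, -0.1, -0.1]
opening: -0.0001
grasp_force: 0.0
```

Call:
apply_moves([
  {"jaw":-1,"xyz":[20,-20,0],"twist":0},
  {"jaw":-1,"xyz":[50,-60,0],"twist":0},
  {"jaw":-1,"xyz":[80,-110,0],"twist":0},
  {"jaw":-1,"xyz":[110,-150,0],"twist":0},
  {"jaw":-1,"xyz":[110,-150,0],"twist":0},
])

```text
time: 34.0
ee_pos: [0.4063, 0.1251, 0.2566]
tcp_rot: [-178.9, -2.8, 85.9]
wrist_force: [0.5, 0.5, 0.3]
opening: -0.0003
grasp_force: 0.0
```

```bash
python3 - <<'E'
from h import *
o=sensors.get_obs();print(o['ee_pos'],o['time'])
for n,f in(('top','t14'),('side','s14')):
    im,d=snap(n,f);lamp(n,d);boxes(n,d,im,.12,.145,(.5,.75,-.05,.2),40);
im=cv2.imread('pics/s14.png');cv2.imwrite('pics/s14c.png',cv2.resize(im[60:260,180:400],None,fx=3,fy=3))
E
```

```text
[0.40631616 0.12505733 0.25661097] 34.0
top handle theta 0.87 141
head [630.5  62.5] 64.8
side handle theta 0.891 127
head [634.1  62. ] 63.1
side px [299. 182.] ctr 633.1 58.0 sz 74 43 yaw 87.3 z 0.129 n 224 rgb [73. 57. 36.]
```

View pics/s14c.png

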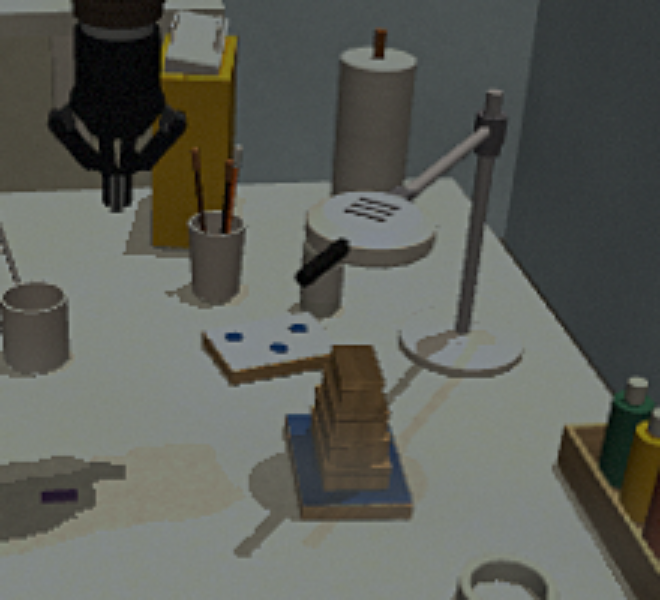

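The picture shows the tower intact at (355,430), the lamp head at (370,225) centred over it (about (631,62) mm in the world frame), and the gripper clear at (115,150). Handing in.

```bash
python3 -c "
from workcell import bot
print(bot.job_done())"
```

```text
the job is handed in; nothing more can be done
None
```

The job is handed in: boxes a, b, c and e (the only ones present) stand as one column on the board, within about 3 mm of its centre by camera, with the lamp head back over it and the gripper clear; the hand-in call did not return a verdict.

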